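# Hitch the safety link

## Robot

A 7-joint arm with a two-finger parallel gripper is mounted at the origin on a cart in front of the work surface, level with it; the furniture and walls round the work are solid. World frame = base frame: x ahead of the robot, y to its left, z up, the work surface at z = 0. Lengths are in mm, angles in rad, forces in N, time in s.
With the tool pointing down it reaches from about 400 to 850 mm from the base axis. Payload 4.5 kg.
Tool frame: the origin (TCP) lies at the very end of the fingers, on their centre line; the grasp point (between the pads) lies 19 mm behind it (manip.grasp_offset is the x of the grasp point in the tool frame, in mm); x points along the fingers, y is the direction in which the jaws open and shut, and the axes are right-handed (so a half turn about x gives the same grasp; the last joint's range is limited). The gripper opens to 85 mm and grips with 20 to 120 N. Pads are 22 mm wide; open, the fingers measure 114 mm over their backs; the gripper's body (76 mm by 85 mm) begins 54 mm behind the grasp point. The pads swing forward as they close: fully open they stand 13 mm farther back than shut.
Start: joints at [-1.233, 0.689, -0.195, 1.565, 0.157, 0.902, -0.215], TCP at [186.948, 596.413, 194.717] pointing down, gripper open.
Joint ranges: [-3.01, 3.01], [-0.46, 2.08], [-1.47, 1.51], [0.13, 2.56], [-1, 4.14], [0.04, 2.09], [-2.66, 2.66]. Speed limits (rad/s): [2.57, 2.57, 3.14, 3.14, 3.14, 3.14, 3.14].

## Interface

Orientations are given as a 3x3 rotation matrix whose columns are the frame's x, y, z axes.
In Python, from rig import manip gives the robot as it stands.
- The arm moves only by the shell command python3 -m crank 'ROWS' [OPENING] [FORCE]. ROWS is JSON, a list of rows, each an object of numbers: "tx", "ty", "tz": the shift along the tool's x, y, z in units of 25 mm (1.0 is 25 mm); "ax", "ay", "az": the turn, a rotation vector about the tool's x, y, z in units of 5 degrees (1.0 is 5 degrees). A call has 1 to 10 rows; each row is the pose to reach, as a shift and turn from the pose commanded when the call began, along the tool's axes at that moment; what a row does not reach only later rows make up. A row lasts 1/12 s, in which the tool goes at most 41.7 mm and 7.16 degrees, less where a joint would pass 70% of its speed; a pose out of reach is approached as far as the arm can. A call with a gripper value outside its range is refused whole. OPENING is the finger opening in mm, from 0 to 85.4, set as the call begins (- or left out, the last holds). The fingers move at their own pace and stop on an object; FORCE is the grip in N (left out, the last holds). Time passes only in rows, so rows that repeat a pose let the fingers close. It gives the time, the measured TCP pose, the force and the opening at its end, in the units of the state.
- manip.observe(): the state, without advancing time (a new reading comes with each control period).
- manip.get_image(name): name is "side" or "top" or "wrist"; returns a dict with "pixels" (384x512x3 uint8, red, green, blue), "z_map" (384x512 float32, mm along the optical axis (not along the pixel's ray), 0 where there is no reading), "K" (3x3 intrinsics, pixels), "camera_from_world" (4x4, takes a point from world to camera coordinates); the wrist camera has in their place "tool_from_camera" (4x4, takes a point from camera to tool coordinates, whose origin is the TCP and whose axes are the tool frame's). Camera axes: x right, y down, z forward; pixel columns grow to the right and rows downward; lengths in mm; the calibration is good to about 2 mm. A picture is of the moment at which its call begins: read the wrist's pose just before it.
- manip.finish_job(): hands the job in, once; it reports no verdict.
The state is a dict: "time_s": time; "joint_pos": joint angles; "qd": joint speeds; "tau": joint torques, N m; "eef_pos": TCP position; "orientation": TCP orientation; "wrist_force": force on the tool from outside, world axes, zero at the start; "torque": the same for the moment, N m; "grip_width": opening from 0.0 (shut) to 1.0 (fully open).
Only numpy, scipy, OpenCV 4.12 (cv2) and the standard library are available. Lean on these libraries where they do the work, as an engineer would, in place of code of your own. Each camera call takes 0.05 s, during which the arm holds its last target. There are 200 camera calls.

## Task

Fit the steel safety link onto the hitch plate: put its eye down over the tapered post so that the link lies flat on the plate, then swing the hook's mouth onto the headed pin and push until the sprung latch flips shut behind the pin. Then pull the grip fin back with about 12 N to prove that the latch holds, and let go, leaving the link hitched. Be gentle: never load the link against the plate, post and pin with more than 25 N in all, which a push or pull of more than about 12 N on the fin can do, and do not disturb the vial, lens tube and power sensor.

Things in the scene. Friction and masses are not known exactly. Their poses are not given: they have to be found in the camera images.
- hitch_plate: Steel plate fixed to the bench, 100 (x) x 150 (y) x 12 mm, a cap screw in each corner. Origin: centre of the underside, z up. A tapered post and a headed pin of steel stand on its flat top. The load on it counts the contacts on plate, post and pin together: 10 N on the fin with the pin at the slot's bottom makes about 20 N.
- post_axis (a point): Axis of the hinge post, at the plate's top face (12 mm above the bench), plate frame (-10, -55) mm. Post 10 mm diameter, 30 mm tall above the plate; its top 8 mm taper to 4 mm diameter. No head: the link's eye drops over it.
- pin_axis (a point): Axis of the hitch pin, at the plate's top face, plate frame (-10, +55) mm, 110 mm from the post. Shank 9 mm diameter, 18 mm tall, then a round head 17 mm diameter, 4 mm thick. The head does not pass through the hook's slot: the hook can enter only sideways, sliding flat along the plate.
- hook_link: Loose flat steel link, 145 x 45 x 12 mm, 0.13 to 0.27 kg. Origin: underside, below the middle of the grip fin; x runs from the eye to the hook, z up. The black fin on top is 40 (x) x 14 (y) mm, 12 to 42 mm above the underside: grip it across 14 mm. Bar below it 22 mm wide. On the post, the link turns anticlockwise (from above) onto the pin; hitched, its x axis points along the plate's +y.
- link_eye (a point): Centre of the link's eye, underside, link frame (-55, 0, 0) mm. Ring 32 mm outside, hole 13 mm right through (1.5 mm all-round clearance on the post).
- link_throat (a point): Mid place of the pin's axis when hitched, link frame (55, -3, 0) mm. The pin meets the slot's bottom at y = -6 mm; the latch snaps shut only once the pin's axis is at y = -3 to -4 mm or deeper; shut, it holds the pin with 5 mm play (y = -6 to -0.5 mm).
- hook_mouth (a point): Middle of the hook's mouth, link frame (55, 21, 0) mm. The slot, 13 mm wide (x = 48.5 to 61.5 mm), runs from here to its bottom at y = -10.5 mm; the mouth opens to +y, and the outer jaw's flared tip reaches y = +23 mm. To clear the pin and its head, start the swing at least 0.35 rad clockwise of the hitched direction.
- latch: Dark steel latch finger in the hook, 16.5 mm long, 5 mm thick, round nose; pivoted at link frame (41, 16) mm beside the mouth and slanting inward across the slot, nose at (54.5, 6.5) mm when shut. The pin entering from +y pushes it aside (a few newtons, about 3 to 6 N on the fin); a pin pulling back from inside only jams it shut. Of a pull on the fin, about half reaches the pin.
- latch_hinge (a joint): Angle of the latch: 0 shut (its stop), grows to 0.8 rad as it is pushed inward; about 0.6 as the pin passes. A spring returns it (0.04 N m shut to 0.08 N m open).
- vial: Bystander: glass sample vial with white ribbed cap, 27 mm diameter, 57 mm tall, standing on the bench; origin at the centre of its underside.
- lens_tube: Bystander: black lens tube, 30 mm diameter, 25 mm tall, standing on the bench; origin at the centre of its underside.
- power_sensor: Bystander: black round power sensor puck, 48 mm diameter, 18 mm tall, standing on the bench; origin at the centre of its underside.

How it is judged:
By the outcome, as a careful person would: the job done as asked, in the order asked, and still so for the second after the job is handed in, with the robot touching nothing.
It also fails if it takes over 64 s, if anything falls off the work surface, if the arm or the gripper's body presses on something with over 40 N, if the wrist force passes 120 N, or if a joint passes its speed limit or range.

## Working session

There is one attempt and no reset: what is moved stays moved. The work goes in short steps, Python scripts to look and compute and a shell command to move; the robot and the scene stay as the last step left them, time stands still between calls to the robot, and variables do not carry over. Pictures are saved under pics/ and viewed, about 8 in all and at most 12, crops included, and the job is handed in when it is done.

```bash
mkdir -p pics; ls
python3 - <<'E'
from rig import manip
import cv2,numpy as np
s=manip.observe();print(s)
for n in("top","side"):
    d=manip.get_image(n);np.savez(f"pics/{n}0.npz",**d);cv2.imwrite(f"pics/{n}0.png",d["pixels"][:,:,::-1]);print(d["K"],d["camera_from_world"])
a=cv2.imread("pics/top0.png");print(a.shape)
E
```

```text
pics
{'time_s': 0.0, 'joint_pos': array([-1.23319771,  0.69000691, -0.19454773,  1.56639046,  0.15733999,
        0.90249466, -0.21507586]), 'qd': array([ 1.26085487e-03, -1.89346229e-04,  7.04700654e-04, -9.26826828e-04,
        2.26281041e-05,  1.11315965e-03,  4.25107813e-04]), 'tau': array([ 1.78406885e-04, -5.39605379e+01, -1.26677111e+00, -1.58543175e+01,
        9.02794709e-03,  9.30724083e-03,  1.94005264e-05]), 'eef_pos': array([186.79142125, 595.65621338, 193.85830361]), 'orientation': array([[-4.26517717e-04,  2.98989052e-01,  9.54256446e-01],
       [-1.85193945e-03,  9.54254660e-01, -2.98989320e-01],
       [-9.99998194e-01, -1.89474940e-03,  1.46703103e-04]]), 'wrist_force': array([0.15767663, 0.22274442, 0.48123118]), 'torque': array([-0.01923102,  0.01129267,  0.00754721]), 'grip_width': 1.0023246331567137}
[[372.35051192   0.         252.40007554]
 [  0.         372.35051192 192.87934328]
 [  0.           0.           1.        ]] [[ 1.50517368e-02 -9.99885326e-01  1.66716233e-03 -3.63233299e+02]
 [-9.94311249e-01 -1.51436192e-02 -1.05431545e-01  5.64920060e+02]
 [ 1.05444702e-01 -7.07503896e-05 -9.94425166e-01  8.37205048e+02]
 [ 0.00000000e+00  0.00000000e+00  0.00000000e+00  1.00000000e+00]]
[[485.45612405   0.         254.87494828]
 [  0.         485.45612405 192.41725961]
 [  0.           0.           1.        ]] [[ 9.47228663e-01 -3.20420510e-01 -9.41041667e-03 -6.36674563e+02]
 [-1.49805090e-01 -4.16519401e-01 -8.96699517e-01  9.93710177e+00]
 [ 2.83401295e-01  8.50789213e-01 -4.42539738e-01  1.07381342e+03]
 [ 0.00000000e+00  0.00000000e+00  0.00000000e+00  1.00000000e+00]]
(384, 512, 3)
```

View pics/top0.png

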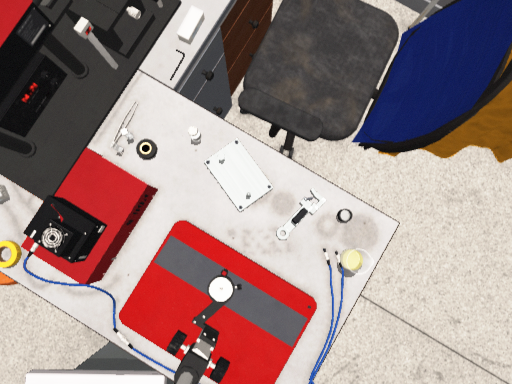

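View pics/side0.png

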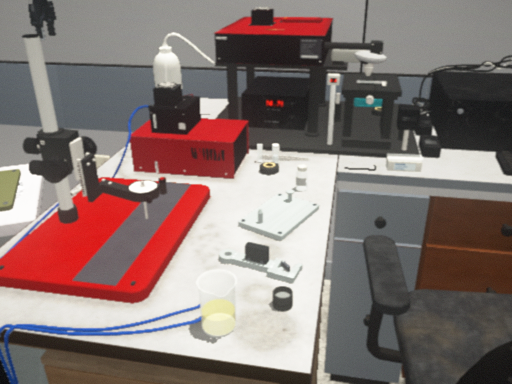

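```bash
cat > h.py <<'E'
import numpy as np,cv2
def ray(d,u,v):
    M=np.asarray(d["camera_from_world"]);R,t=M[:3,:3],M[:3,3]
    return -R.T@t, R.T@np.linalg.inv(d["K"])@np.array([u,v,1.])
def onz(d,u,v,z):
    c,r=ray(d,u,v);return c+r*(z-c[2])/r[2]
def proj(d,p):
    M=np.asarray(d["camera_from_world"]);q=d["K"]@(M[:3,:3]@p+M[:3,3]);return q[:2]/q[2]
E
python3 - <<'E'
import cv2,numpy as np
from h import *
a=cv2.imread("pics/top0.png")[120:265,190:380];b=cv2.imread("pics/side0.png")[155:315,205:335]
cv2.imwrite("pics/c1.png",np.vstack([cv2.resize(a,(760,580),interpolation=cv2.INTER_CUBIC)]))
cv2.imwrite("pics/c2.png",cv2.resize(b,(487,600),interpolation=cv2.INTER_CUBIC))
for n in("top","side"):
    d=np.load(f"pics/{n}0.npz");print(n,ray(d,256,192)[0])
d=np.load("pics/top0.npz")
for n,u,v,z in(("eye",282,233,12),("hook",315,197,12),("plate",238,176,12),("vial",195,136,57),("tube",344,215,25),("puck?",147,149,18)):
    print(n,onz(d,u,v,z).round(),d["z_map"][v,u])
E
```

```text
top [ 478.89482551 -354.57747922  892.70373265]
side [  300.24490887 -1113.45347056   478.12433301]
eye [ 478. -426.   12.] 888.79224
hook [ 565. -504.   12.] 896.16125
plate [ 612. -320.   12.] 890.82196
vial [ 697. -221.   57.] 867.197
tube [ 522. -569.   25.] 875.24426
puck? [ 673. -101.   18.] 893.40643
```

View pics/c1.png

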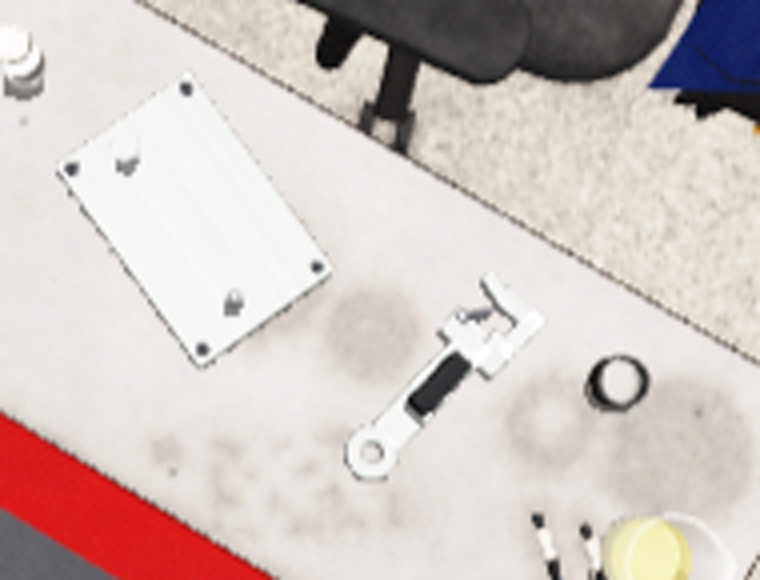

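View pics/c2.png

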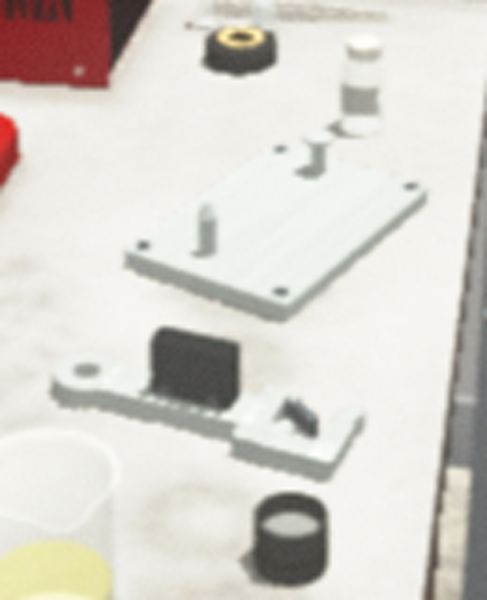

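Run:
```python
import cv2,numpy as np
from h import *
d=np.load("pics/top0.npz");s=np.load("pics/side0.npz")
S=[onz(d,190+(u+.5)/4-.5,120+(v+.5)/4-.5,12)[:2] for u,v in((186,89),(71,168),(317,267),(202,349))]
TR,TL,BR,BL=S;print(np.round(S,1))
ctr=np.mean(S,0);y=(TR+TL-BR-BL);th=np.arctan2(y[1],y[0]);x2=TR+BR-TL-BL
print("ctr",ctr,"yang",np.degrees(th),"xang+90",np.degrees(np.arctan2(x2[1],x2[0]))+90,"spacings",np.linalg.norm(y)/2,np.linalg.norm(x2)/2)
for n,D in(("top",d),("side",s)):
    print(n,D["z_map"].min(),D["z_map"].max())
# world cloud height map, both cameras
M=np.zeros((13,13));
for D in(d,s):
    v,u=np.mgrid[0:384,0:512];z=D["z_map"].ravel();P=np.linalg.inv(D["K"])@np.vstack([u.ravel(),v.ravel(),np.ones(u.size)])*z
    W=D["camera_from_world"][:3,:3].T@(P-D["camera_from_world"][:3,3:4]);W=W[:,z>0]
    for X,Y,Z in W.T[::2]:
        i=int((X-0)//75);j=int((Y+700)//75)
        if 0<=i<13 and 0<=j<19 and j<13: M[i,j]=max(M[i,j],Z)
print("cols y from -700 step75, rows x from 0");print(M.astype(int))
# fin via depth/black mask
h=cv2.cvtColor(d["pixels"],cv2.COLOR_RGB2GRAY)
m=np.zeros_like(h);m[205:228,288:312]=(h[205:228,288:312]<90)*255
c=max(cv2.findContours(m,0,1)[0],key=cv2.contourArea);r=cv2.minAreaRect(c);print("fin",r)
print("fin top z42",onz(d,*r[0],42))
# eye hole, hook landmarks
for n,u,v in(("eye",370,453),("hookfarcorner",543,317),("hook low corner",490,376),("jawtip",490,275),("bar corner",440,335)):
    print(n,onz(d,190+(u+.5)/4-.5,120+(v+.5)/4-.5,12).round(1))
```

```text
[[ 695.5 -313.5]
 [ 646.  -245.5]
 [ 588.5 -393.7]
 [ 538.5 -326.1]]
ctr [ 617.11406797 -319.67935408] yang 36.843673684662974 xang+90 36.23350848719781 spacings 134.03203892818166 84.06394059359086
top 0.0 1760.4869
side 0.0 2199.928
cols y from -700 step75, rows x from 0
[[  0   0   0   0   0   0   0   0  14  15  15   3   0]
 [  0   0   7  31  34  32   8  13  16  15  16   3   0]
 [  0   0   8  32  34 365 365  28  11   0   0   0   0]
 [  0   7  33  35  34 365 365  33  32   4   3   0   0]
 [  2   8  35  33  97 109 101  34 106 119 121   4   4]
 [  3  81  12  32  33 114  35  35 160 210 142  99  21]
 [  4  26  44  44   4  33  33  96 203 210 163  99  21]
 [  3  28  44  44  42  15   4 102 102 172 162  18  33]
 [  0   0   3   4  16  37  15  21 102 102  18 293 293]
 [  0   0   0   2  13  16  59  20  53  45 292 293 293]
 [  0   0   0   0   0   3   4   4  16 280 293 293 337]
 [  0   0   0   0   0   0   3   7 200 292 293 293 303]
 [  0   0   0   0   0   0  37 174 276 274 292 293 304]]
fin ((299.25, 215.75001525878906), (5.656853675842285, 17.677669525146484), 45.0)
fin top z42 [ 518.2258995  -462.37949456   42.        ]
eye [ 478.8 -426.    12. ]
hookfarcorner [ 560.6 -528.2   12. ]
hook low corner [ 525.1 -496.6   12. ]
jawtip [ 585.2 -496.7   12. ]
bar corner [ 549. -467.   12.]
```

Run:
```python
import numpy as np
for n in("top","side"):
    D=np.load(f"pics/{n}0.npz")
    v,u=np.mgrid[0:384,0:512];z=D["z_map"].ravel();P=np.linalg.inv(D["K"])@np.vstack([u.ravel(),v.ravel(),np.ones(u.size)])*z
    W=(D["camera_from_world"][:3,:3].T@(P-D["camera_from_world"][:3,3:4]))
    for lo in range(20,420,40):
        k=(z>0)&(W[0]>50)&(W[0]<330)&(W[1]<-120)&(W[1]>-420)&(W[2]>lo)&(W[2]<lo+40)
        if k.sum()>3: print(n,lo,k.sum(),W[:2,k].min(1).round(),W[:2,k].max(1).round(),W[2,k].max().round(),"v",v.ravel()[k].min())
    k=(z>0)&(W[1]>100)&(W[0]>0)&(W[0]<1000)
    if k.sum(): print(n,"y>100: maxz",W[2,k].max())
```

```text
top 20 7668 [ 146. -420.] [ 330. -120.] 35.0 v 297
top 60 355 [ 259. -297.] [ 330. -233.] 100.0 v 304
top 100 140 [ 186. -289.] [ 322. -206.] 139.0 v 308
top 140 1005 [ 200. -315.] [ 291. -196.] 180.0 v 330
top 180 802 [ 209. -280.] [ 270. -220.] 220.0 v 346
top 220 111 [ 222. -254.] [ 234. -233.] 260.0 v 375
top y>100: maxz 251.43091181415008
side 20 7675 [ 112. -420.] [ 330. -121.] 59.0 v 191
side 60 793 [ 207. -305.] [ 330. -235.] 100.0 v 179
side 100 692 [ 168. -312.] [ 328. -225.] 140.0 v 165
side 140 1769 [ 167. -319.] [ 289. -206.] 180.0 v 136
side 180 1060 [ 168. -283.] [ 267. -216.] 220.0 v 123
side 220 354 [ 207. -259.] [ 231. -240.] 260.0 v 100
side 260 376 [ 207. -260.] [ 231. -240.] 300.0 v 77
side 300 401 [ 207. -260.] [ 231. -238.] 340.0 v 52
side 340 305 [ 207. -259.] [ 232. -233.] 366.0 v 34
side y>100: maxz 359.0426643273155
```

```bash
python3 -m crank '[{"tx":-1,"az":0},{"tx":-2},{"tx":-3.2},{"tx":-4}]' 85; python3 -c "
from rig import manip
print(manip.observe()['joint_pos'])"
```

```text
[-1.23318224  0.68992253 -0.19450663  1.56625004  0.15729078  0.90250471
 -0.21509988]$[0]: bad value
```

```bash
python3 -m crank '[{"tx":-1.0},{"tx":-2.0},{"tx":-3.2},{"tx":-4.0}]' 85; python3 -c "
from rig import manip
print(manip.observe()['joint_pos'])"
```

```text
[-1.23318224  0.68992253 -0.19450663  1.56625004  0.15729078  0.90250471
 -0.21509988]$[0]: bad value
```

```bash
python3 -m crank '[{"tx":-1,"ty":0,"tz":0,"ax":0,"ay":0,"az":0},{"tx":-2,"ty":0,"tz":0,"ax":0,"ay":0,"az":0},{"tx":-3.2,"ty":0,"tz":0,"ax":0,"ay":0,"az":0},{"tx":-4,"ty":0,"tz":0,"ax":0,"ay":0,"az":0}]' 85; python3 -c "
from rig import manip
print(manip.observe()['joint_pos'])"
```

```text
time_s: 0.43
eef_pos: [187.0, 596.9, 296.9]
orientation: [[0.0, 0.299, 0.954], [0.002, 0.954, -0.299], [-1.0, 0.002, -0.0]]
wrist_force: [0.4, 0.2, 0.0]
grip_width: 0.998
[-1.2282386   0.59211405 -0.20580435  1.42350861  0.12603322  1.13695453
 -0.18572743]
```

```bash
cat >> h.py <<'E'
def go(p,yaw=None,upright=True):
    """units to reach TCP p with tool z at world yaw (deg), pointing down"""
    from rig import manip
    from scipy.spatial.transform import Rotation as Ro
    s=manip.observe();R=s["orientation"];t=R.T@(np.array(p)-s["eef_pos"])/25
    a=np.zeros(3)
    if yaw is not None:
        c,k=np.cos(np.radians(yaw)),np.sin(np.radians(yaw));T=np.array([[0,-k,c],[0,c,k],[-1,0,0]])
        T[:,1]=np.cross(T[:,2],T[:,0]);a=Ro.from_matrix(R.T@T).as_rotvec(degrees=True)/5
    print("t",t.round(3),"a",a.round(3),"| tcp",s["eef_pos"].round(1),"yaw",np.degrees(np.arctan2(R[1,2],R[0,2])).round(2),"F",s["wrist_force"].round(1),"q",s["joint_pos"].round(2),"t",round(s["time_s"],2),"g",round(float(s["grip_width"])*85.4,1))
E
python3 -m crank '[{"tx":-2,"ty":-1.2,"tz":1.2,"ax":1,"ay":0,"az":0},{"tx":-2,"ty":-2.2,"tz":2.4,"ax":2,"ay":0,"az":0},{"tx":-2,"ty":-3.2,"tz":3.5,"ax":3,"ay":0,"az":0},{"tx":-2,"ty":-4.2,"tz":4.6,"ax":4,"ay":0,"az":0},{"tx":-2,"ty":-5.2,"tz":5.7,"ax":5,"ay":0,"az":0},{"tx":-2,"ty":-6.2,"tz":6.8,"ax":6,"ay":0,"az":0},{"tx":-2,"ty":-7.2,"tz":7.9,"ax":7,"ay":0,"az":0},{"tx":-2,"ty":-8.2,"tz":9,"ax":8,"ay":0,"az":0},{"tx":-2,"ty":-9.2,"tz":10.2,"ax":9,"ay":0,"az":0},{"tx":-2,"ty":-10.3,"tz":11.4,"ax":10,"ay":0,"az":0}]'; python3 -c "
from h import *
go((480,100,350),-100)"
```

```text
time_s: 1.27
eef_pos: [382.2, 264.0, 344.6]
orientation: [[-0.0, 0.925, 0.381], [0.0, 0.381, -0.925], [-1.0, -0.0, -0.0]]
wrist_force: [1.1, 0.4, -0.5]
grip_width: 0.99
t [-0.22   1.117  7.556] a [ 6.481e+00 -3.000e-03  3.000e-03] | tcp [382.2 264.  344.6] yaw -67.59 F [ 1.1  0.4 -0.5] q [-0.75  0.29  0.06  1.8  -0.02  1.05 -0.29] t 1.27 g 84.5
```

```bash
python3 -m crank '[{"tx":0,"ty":-0.3,"tz":1.4,"ax":1.3,"ay":0,"az":0},{"tx":0,"ty":-0.6,"tz":2.8,"ax":2.6,"ay":0,"az":0},{"tx":0,"ty":-0.9,"tz":4.2,"ax":3.9,"ay":0,"az":0},{"tx":0,"ty":-1.2,"tz":5.6,"ax":5.2,"ay":0,"az":0},{"tx":0,"ty":-1.5,"tz":7,"ax":6.5,"ay":0,"az":0},{"tx":0,"ty":-1.8,"tz":8.4,"ax":7.8,"ay":0,"az":0},{"tx":0,"ty":-2.1,"tz":9.8,"ax":9.1,"ay":0,"az":0},{"tx":0,"ty":-2.4,"tz":11.2,"ax":10.4,"ay":0,"az":0},{"tx":0,"ty":-2.7,"tz":12.6,"ax":11.7,"ay":0,"az":0},{"tx":0,"ty":-3,"tz":14,"ax":13,"ay":0,"az":0}]'; python3 -c "
from h import *
go((518,-462,300),-221.5)"
```

```text
time_s: 2.1
eef_pos: [446.8, -88.1, 344.6]
orientation: [[-0.0, 0.735, -0.678], [0.0, -0.678, -0.735], [-1.0, -0.0, -0.0]]
wrist_force: [0.6, 0.3, -0.4]
grip_width: 0.994
t [ 1.776 12.239  9.059] a [1.7759e+01 4.0000e-03 5.0000e-03] | tcp [446.8 -88.1 344.6] yaw -132.71 F [ 0.6  0.3 -0.4] q [-0.24  0.3   0.46  1.83 -0.15  1.04 -0.46] t 2.1 g 84.9
```

```bash
python3 -m crank '[{"tx":0,"ty":0.9,"tz":0.7,"ax":1.3,"ay":0,"az":0},{"tx":0,"ty":1.9,"tz":1.4,"ax":2.6,"ay":0,"az":0},{"tx":0,"ty":2.8,"tz":2.1,"ax":3.9,"ay":0,"az":0},{"tx":0,"ty":3.7,"tz":2.8,"ax":5.2,"ay":0,"az":0},{"tx":0,"ty":4.6,"tz":3.5,"ax":6.5,"ay":0,"az":0},{"tx":0,"ty":5.6,"tz":4.2,"ax":7.8,"ay":0,"az":0},{"tx":0,"ty":6.5,"tz":4.9,"ax":9.1,"ay":0,"az":0},{"tx":0,"ty":7.4,"tz":5.6,"ax":10.4,"ay":0,"az":0},{"tx":0,"ty":8.4,"tz":6.3,"ax":11.7,"ay":0,"az":0},{"tx":0,"ty":9.4,"tz":7,"ax":13,"ay":0,"az":0}]'; python3 -c "
from h import *
go((518,-462,250),-221.5)"
```

```text
time_s: 2.93
eef_pos: [502.7, -375.0, 344.1]
orientation: [[-0.001, -0.304, -0.953], [0.001, -0.953, 0.304], [-1.0, -0.001, 0.001]]
wrist_force: [0.0, 0.3, -1.1]
grip_width: 0.999
t [ 3.76   3.133 -1.643] a [4.763 0.013 0.008] | tcp [ 502.7 -375.   344.1] yaw 162.31 F [ 0.   0.3 -1.1] q [ 0.2   0.65  0.74  1.36 -0.44  1.3  -0.92] t 2.93 g 85.3
```

Now above the link for a wrist-camera look.

```bash
python3 -m crank '[{"tx":0.8,"ty":0.7,"tz":-0.4,"ax":1.2,"ay":0,"az":0},{"tx":1.6,"ty":1.5,"tz":-0.8,"ax":2.4,"ay":0,"az":0},{"tx":2.5,"ty":2.2,"tz":-1.2,"ax":3.6,"ay":0,"az":0},{"tx":3.2,"ty":2.8,"tz":-1.5,"ax":4.6,"ay":0,"az":0},{"tx":3.76,"ty":3.13,"tz":-1.64,"ax":4.76,"ay":0.01,"az":0.01},{"tx":3.76,"ty":3.13,"tz":-1.64,"ax":4.76,"ay":0.01,"az":0.01},{"tx":3.76,"ty":3.13,"tz":-1.64,"ax":4.76,"ay":0.01,"az":0.01}]'
python3 - <<'E'
from h import *
from rig import manip
go((518,-462,250),-221.5)
s=manip.observe();d=manip.get_image("wrist")
T=np.eye(4);T[:3,:3]=s["orientation"];T[:3,3]=s["eef_pos"]
d["camera_from_world"]=np.linalg.inv(T@d["tool_from_camera"]);np.savez("pics/w1.npz",**d)
im=d["pixels"][:,:,::-1].copy();cv2.imwrite("pics/w1.png",cv2.resize(im,(768,576)))
for n,p in(("fin",(518,-462,42)),("eye",(479,-426,12))): print(n,proj(d,np.array(p)))
E
```

```text
time_s: 3.52
eef_pos: [518.0, -460.5, 249.9]
orientation: [[-0.001, -0.657, -0.754], [0.001, -0.754, 0.657], [-1.0, 0.0, 0.001]]
wrist_force: [0.2, 0.7, 0.6]
grip_width: 1.0
t [-0.002  0.046 -0.041] a [ 0.079  0.013 -0.003] | tcp [ 518.  -460.5  249.9] yaw 138.9 F [0.2 0.7 0.6] q [ 0.32  0.85  0.78  1.29 -0.6   1.24 -1.17] t 3.52 g 85.4
fin [257.5527377  158.95470269]
eye [256.52466211 188.76161254]
```

View pics/w1.png

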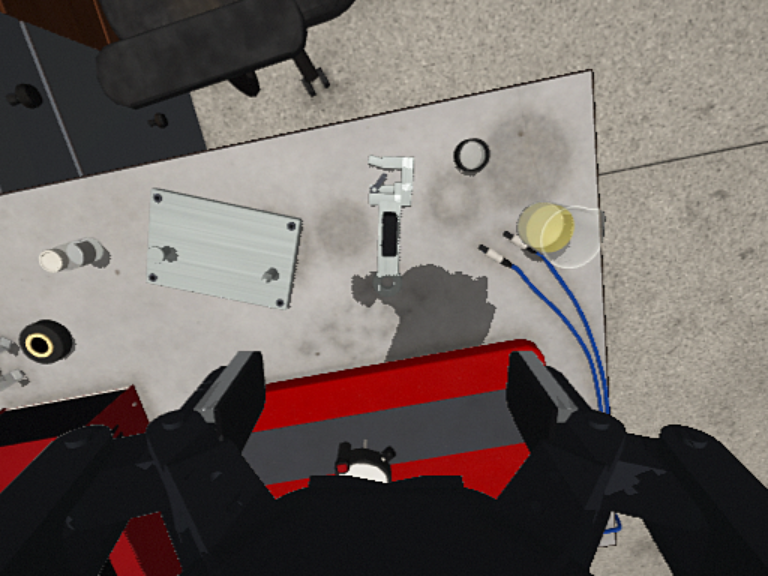

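```bash
python3 -m crank '[{"tx":1,"ty":0.05,"tz":-0.1,"ax":0,"ay":0.01,"az":0},{"tx":2,"ty":0.05,"tz":-0.3,"ax":0,"ay":0.01,"az":0},{"tx":3.2,"ty":0.05,"tz":-0.3,"ax":0,"ay":0.01,"az":0},{"tx":4,"ty":0.05,"tz":-0.3,"ax":0,"ay":0.01,"az":0},{"tx":4,"ty":0.05,"tz":-0.3,"ax":0,"ay":0.01,"az":0},{"tx":4,"ty":0.05,"tz":-0.3,"ax":0,"ay":0.01,"az":0},{"tx":4,"ty":0.05,"tz":-0.3,"ax":0,"ay":0.01,"az":0}]'
cat >> h.py <<'E'
def wshot(n,crop=None,k=1.5):
    from rig import manip
    s=manip.observe();d=manip.get_image("wrist")
    T=np.eye(4);T[:3,:3]=s["orientation"];T[:3,3]=s["eef_pos"]
    d["camera_from_world"]=np.linalg.inv(T@d["tool_from_camera"]);np.savez(f"pics/{n}.npz",**d,tool=T)
    im=d["pixels"][:,:,::-1]
    if crop: im=im[crop[1]:crop[3],crop[0]:crop[2]]
    cv2.imwrite(f"pics/{n}.png",cv2.resize(im,None,fx=k,fy=k,interpolation=cv2.INTER_CUBIC));return d
def fin(d,z=42):
    g=cv2.cvtColor(d["pixels"],cv2.COLOR_RGB2GRAY);p=proj(d,np.array([518,-462,42.])).astype(int)
    m=np.zeros_like(g);s=np.s_[max(p[1]-60,0):p[1]+60,p[0]-50:p[0]+50];m[s]=(g[s]<70)*255
    c=max(cv2.findContours(m,0,1)[0],key=cv2.contourArea);print(cv2.minAreaRect(c))
    b=cv2.boxPoints(cv2.minAreaRect(c));return c,b
E
python3 - <<'E'
from h import *
d=wshot("w2");go((518,-462,150),None)
print(d["K"],d["tool_from_camera"].round(3))
c,b=fin(d);print(np.array([onz(d,*q,42) for q in b]).round(1))
E
```

```text
time_s: 4.15
eef_pos: [524.4, -467.9, 153.6]
orientation: [[0.004, -0.658, -0.753], [-0.005, -0.753, 0.658], [-1.0, 0.001, -0.006]]
wrist_force: [-0.7, -0.8, 0.4]
grip_width: 0.996
t [ 0.147 -0.023  0.357] a [0. 0. 0.] | tcp [ 524.3 -468.3  153.7] yaw 138.86 F [-0.5  0.4  0.7] q [ 0.34  0.95  0.73  1.37 -0.67  1.06 -1.11] t 4.2 g 85.3
[[275.06001814   0.         256.78079922]
 [  0.         275.06001814 188.40347601]
 [  0.           0.           1.        ]] [[-0.00000e+00 -2.81000e-01  9.60000e-01 -1.79324e+02]
 [ 1.00000e+00  0.00000e+00  0.00000e+00 -2.60000e-02]
 [-0.00000e+00  9.60000e-01  2.81000e-01 -7.08720e+01]
 [ 0.00000e+00  0.00000e+00  0.00000e+00  1.00000e+00]]
((258.91510009765625, 179.45281982421875), (13.161478996276855, 39.22381591796875), 2.4895529747009277)
[[ 509.  -446.8   42. ]
 [ 540.8 -477.3   42. ]
 [ 531.1 -487.5   42. ]
 [ 498.8 -457.4   42. ]]
```

View pics/w2.png

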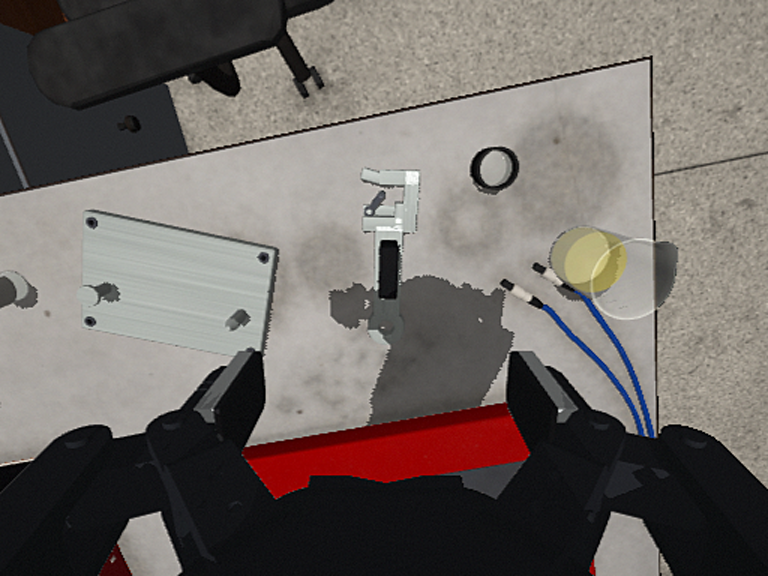

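```bash
python3 -c "
from h import *
d=np.load('pics/w2.npz')
print('eye',onz(d,256,220.3,12))
go((518.5,-465.3,70),136.7)"
python3 -m crank '[{"tx":0,"ty":0,"tz":0,"ax":0,"ay":0,"az":0},{"tx":0,"ty":0,"tz":0,"ax":0,"ay":0,"az":0},{"tx":0,"ty":0,"tz":0,"ax":0,"ay":0,"az":0}]' 45 ; python3 -c "
from h import *
go((518.5,-465.3,70),136.7)
go((518.5,-465.3,16),136.7)"
```

```text
eye [ 476.90188461 -425.36240503   12.        ]
t [3.347 0.06  0.276] a [ 0.431 -0.075 -0.011] | tcp [ 524.3 -468.3  153.7] yaw 138.86 F [-0.5  0.4  0.7] q [ 0.34  0.95  0.73  1.37 -0.67  1.06 -1.11] t 4.2 g 85.3
time_s: 4.45
eef_pos: [523.5, -467.5, 151.8]
orientation: [[0.002, -0.659, -0.752], [-0.003, -0.752, 0.659], [-1.0, 0.001, -0.003]]
wrist_force: [0.2, -0.1, -0.0]
grip_width: 0.598
t [3.269 0.063 0.221] a [ 0.421 -0.04  -0.006] | tcp [ 523.5 -467.5  151.8] yaw 138.8 F [ 0.2 -0.1 -0. ] q [ 0.34  0.95  0.73  1.38 -0.67  1.06 -1.11] t 4.45 g 51.1
t [5.429 0.062 0.228] a [ 0.421 -0.04  -0.006] | tcp [ 523.5 -467.5  151.8] yaw 138.8 F [ 0.2 -0.1 -0. ] q [ 0.34  0.95  0.73  1.38 -0.67  1.06 -1.11] t 4.45 g 51.1
```

```bash
python3 -m crank '[{"tx":1,"ty":0.06,"tz":0.2,"ax":0.42,"ay":0,"az":0},{"tx":2,"ty":0.06,"tz":0.2,"ax":0.42,"ay":0,"az":0},{"tx":3,"ty":0.06,"tz":0.2,"ax":0.42,"ay":0,"az":0},{"tx":3.3,"ty":0.06,"tz":0.2,"ax":0.42,"ay":0,"az":0},{"tx":3.3,"ty":0.06,"tz":0.2,"ax":0.42,"ay":0,"az":0},{"tx":3.3,"ty":0.06,"tz":0.2,"ax":0.42,"ay":0,"az":0},{"tx":3.3,"ty":0.06,"tz":0.2,"ax":0.42,"ay":0,"az":0},{"tx":3.3,"ty":0.06,"tz":0.2,"ax":0.42,"ay":0,"az":0}]' 45 ; python3 -c "
from h import *
go((518.5,-465.3,16),136.7)
d=wshot('w3');c,b=fin(d);print(np.array([onz(d,*q,42) for q in b]).round(1))
d=np.load('pics/w3.npz');print(np.linalg.inv(d['tool'])@[518.5,-465.3,42,1])"
```

```text
time_s: 5.12
eef_pos: [519.2, -466.3, 70.1]
orientation: [[0.003, -0.686, -0.728], [-0.004, -0.728, 0.686], [-1.0, 0.001, -0.005]]
wrist_force: [0.7, 0.1, 0.4]
grip_width: 0.53
t [ 2.165 -0.012  0.062] a [ 0.001 -0.059 -0.011] | tcp [ 519.2 -466.3   70.1] yaw 136.7 F [0.7 0.1 0.4] q [ 0.36  1.04  0.67  1.45 -0.74  0.92 -1.08] t 5.12 g 45.2
((256.5, 197.5), (53.0, 17.0), 90.0)
[[ 541.6 -478.1   42. ]
 [ 532.6 -487.7   42. ]
 [ 500.1 -457.6   42. ]
 [ 509.7 -447.5   42. ]]
[28.12082178 -0.27874184  1.40631965  1.        ]
```

View pics/w3.png

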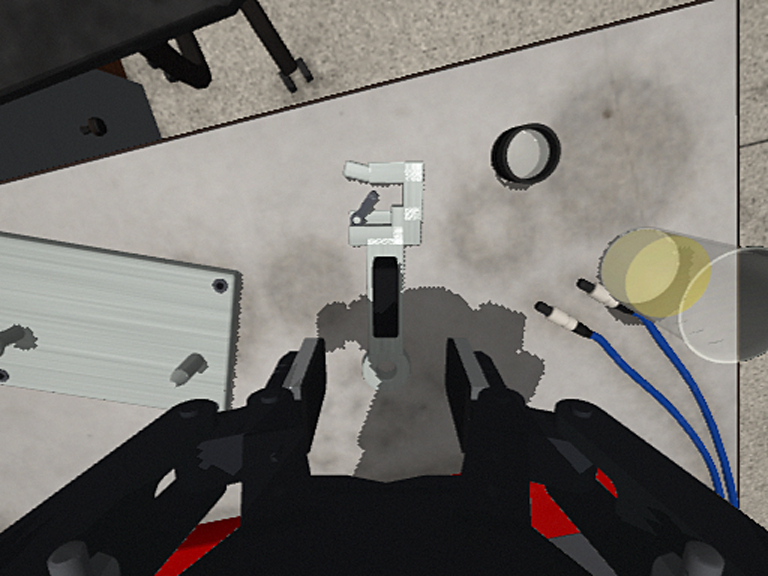

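```bash
python3 -m crank '[{"tx":0.7,"ty":0,"tz":0,"ax":0,"ay":-0.05,"az":0},{"tx":1.4,"ty":0,"tz":0,"ax":0,"ay":-0.05,"az":0},{"tx":1.9,"ty":0,"tz":0,"ax":0,"ay":-0.05,"az":0},{"tx":2.16,"ty":0,"tz":0,"ax":0,"ay":-0.05,"az":0},{"tx":2.16,"ty":0,"tz":0,"ax":0,"ay":-0.05,"az":0},{"tx":2.16,"ty":0,"tz":0,"ax":0,"ay":-0.05,"az":0},{"tx":2.16,"ty":0,"tz":0,"ax":0,"ay":-0.05,"az":0}]'; python3 -c "
from h import *
go((519.3,-466.3,16),136.7)"
python3 -m crank '[{"tx":0,"ty":0,"tz":0,"ax":0,"ay":0,"az":0},{"tx":0,"ty":0,"tz":0,"ax":0,"ay":0,"az":0},{"tx":0,"ty":0,"tz":0,"ax":0,"ay":0,"az":0},{"tx":0,"ty":0,"tz":0,"ax":0,"ay":0,"az":0},{"tx":0,"ty":0,"tz":0,"ax":0,"ay":0,"az":0},{"tx":0,"ty":0,"tz":0,"ax":0,"ay":0,"az":0},{"tx":0,"ty":0,"tz":0,"ax":0,"ay":0,"az":0},{"tx":0,"ty":0,"tz":0,"ax":0,"ay":0,"az":0}]' 5 60;python3 -c "
from h import *
go((519.3,-466.3,16),136.7)"
```

```text
time_s: 5.75
eef_pos: [518.9, -466.0, 15.0]
orientation: [[-0.001, -0.686, -0.728], [-0.0, -0.728, 0.686], [-1.0, 0.001, 0.001]]
wrist_force: [-0.5, -0.3, 0.8]
grip_width: 0.528
t [-0.041 -0.002 -0.022] a [-0.002  0.011 -0.012] | tcp [ 518.9 -466.    15. ] yaw 136.69 F [-0.5 -0.3  0.8] q [ 0.38  1.1   0.63  1.46 -0.78  0.84 -1.05] t 5.75 g 45.1
time_s: 6.42
eef_pos: [518.5, -465.2, 14.1]
orientation: [[-0.002, -0.686, -0.728], [0.001, -0.728, 0.686], [-1.0, 0.001, 0.003]]
wrist_force: [-0.5, -0.1, -0.0]
grip_width: 0.059
t [-0.076  0.011 -0.052] a [-0.001  0.029 -0.007] | tcp [ 518.5 -465.2   14.1] yaw 136.7 F [-0.5 -0.1 -0. ] q [ 0.38  1.1   0.63  1.46 -0.78  0.84 -1.05] t 6.42 g 5.1
```

```bash
python3 -c "
from h import *
d=wshot('w4');print(proj(d,np.array([518.9,-466,35.])))"
```

```text
[257.33130403 224.96317576]
```

View pics/w4.png

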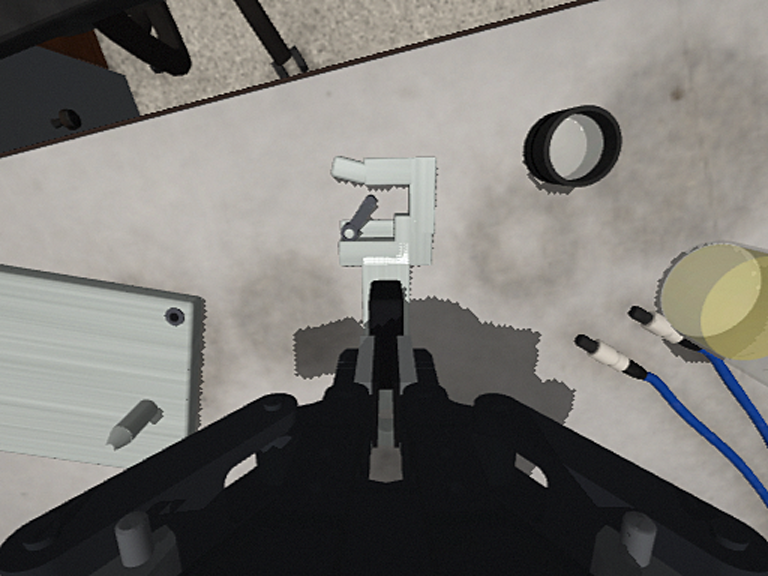

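```bash
python3 -m crank '[{"tx":0,"ty":0,"tz":0,"ax":0,"ay":0,"az":0},{"tx":0,"ty":0,"tz":0,"ax":0,"ay":0,"az":0},{"tx":0,"ty":0,"tz":0,"ax":0,"ay":0,"az":0},{"tx":0,"ty":0,"tz":0,"ax":0,"ay":0,"az":0},{"tx":0,"ty":0,"tz":0,"ax":0,"ay":0,"az":0}]' 0 80;python3 -c "
from h import *
go((519.3,-466.3,16),136.7)"
```

```text
time_s: 6.88
eef_pos: [518.6, -465.2, 14.1]
orientation: [[-0.002, -0.686, -0.728], [0.001, -0.728, 0.686], [-1.0, 0.001, 0.002]]
wrist_force: [0.1, 0.7, -1.2]
grip_width: 0.002
t [-0.075  0.013 -0.051] a [-0.001  0.028 -0.006] | tcp [ 518.6 -465.2   14.1] yaw 136.69 F [ 0.1  0.7 -1.2] q [ 0.38  1.1   0.63  1.46 -0.78  0.84 -1.05] t 6.88 g 0.2
```

```bash
python3 -c "
from h import *
for n,us in(('w3',257),('w4',257)):
    d=np.load(f'pics/{n}.npz');M=d['camera_from_world'];t=np.linalg.inv(d['tool'])
    for v in range(150,300,6):
        z=d['z_map'][v,us]; W=M[:3,:3].T@(np.linalg.inv(d['K'])@[us,v,1]*z-M[:3,3]); q=t@np.r_[W,1]
        print(n,v,d['pixels'][v,us],round(float(z)),W.round(),'tool',q[:3].round())
"
```

```text
w3 150 [87 89 86] 239 [ 545. -491.   11.] tool [ 59.   0. -36.]
w3 156 [189 195 190] 240 [ 542. -488.   12.] tool [ 59.   0. -31.]
w3 162 [217 221 214] 241 [ 538. -484.   12.] tool [ 58.   0. -25.]
w3 168 [191 197 189] 242 [ 534. -481.   12.] tool [ 58.   0. -20.]
w3 174 [12 15 14] 229 [ 532. -479.   26.] tool [ 44.   0. -18.]
w3 180 [26 25 28] 214 [ 532. -478.   42.] tool [ 28.   0. -17.]
w3 186 [24 26 27] 216 [ 528. -475.   42.] tool [ 28.   0. -12.]
w3 192 [25 24 27] 217 [ 524. -472.   42.] tool [28.  0. -7.]
w3 198 [23 25 27] 218 [ 521. -468.   42.] tool [28.  0. -2.]
w3 204 [26 27 29] 220 [ 517. -465.   41.] tool [29.  0.  3.]
w3 210 [14 13 13] 221 [ 513. -461.   42.] tool [28.  0.  8.]
w3 216 [16 15 17] 222 [ 510. -458.   43.] tool [27.  0. 13.]
w3 222 [11 14 13] 225 [ 506. -454.   42.] tool [29.  0. 18.]
w3 228 [90 93 91] 258 [ 492. -441.   12.] tool [58.  0. 37.]
w3 234 [85 87 85] 260 [ 488. -437.   12.] tool [58.  0. 44.]
w3 240 [80 82 80] 274 [ 479. -429.    1.] tool [69.  0. 55.]
w3 246 [84 82 80] 276 [ 474. -424.    0.] tool [70.  0. 62.]
w3 252 [69 72 70] 267 [ 473. -423
[... 1366 characters left out ...]
28.   0.  -2.]
w4 234 [15 14 16] 166 [ 517. -464.   42.] tool [-28.   0.   2.]
w4 240 [ 9  9 11] 168 [ 514. -461.   41.] tool [-27.   0.   6.]
w4 246 [13 14 12] 168 [ 511. -458.   42.] tool [-28.   0.  10.]
w4 252 [ 9 10  8] 170 [ 508. -455.   42.] tool [-28.   0.  14.]
w4 258 [12 11  8] 171 [ 505. -453.   42.] tool [-27.   0.  19.]
w4 264 [87 89 87] 204 [ 489. -438.   14.] tool [ 1.  0. 40.]
w4 270 [81 85 83] 206 [ 485. -434.   13.] tool [ 2.  0. 46.]
w4 276 [88 87 82] 222 [ 475. -425.    0.] tool [14.  0. 59.]
w4 282 [75 77 76] 218 [ 474. -423.    6.] tool [ 9.  0. 61.]
w4 288 [94 97 95] 212 [ 473. -423.   12.] tool [ 2.  0. 62.]
w4 294 [84 87 82] 213 [ 470. -419.   12.] tool [ 2.  0. 67.]
```

```bash
python3 -m crank '[{"tx":-0.4,"ty":0,"tz":0,"ax":0,"ay":0,"az":0},{"tx":-0.8,"ty":0,"tz":0,"ax":0,"ay":0,"az":0},{"tx":-1.2,"ty":0,"tz":0,"ax":0,"ay":0,"az":0},{"tx":-1.6,"ty":0,"tz":0,"ax":0,"ay":0,"az":0},{"tx":-1.6,"ty":0,"tz":0,"ax":0,"ay":0,"az":0},{"tx":-1.6,"ty":0,"tz":0,"ax":0,"ay":0,"az":0},{"tx":-1.6,"ty":0,"tz":0,"ax":0,"ay":0,"az":0}]';cat >> h.py <<'E'
def w_at(d,u,v):
    z=float(d['z_map'][v,u]);M=d['camera_from_world'];return M[:3,:3].T@(np.linalg.inv(d['K'])@[u,v,1]*z-M[:3,3])
E
python3 -c "
from h import *
go((519.3,-466.3,54),136.7)
d=wshot('w5');d=np.load('pics/w5.npz');t=np.linalg.inv(d['tool'])
for v in (156,168,174,186,192,204,216,240,252,258,264,276,282,288): 
  w=w_at(d,257,v);print(v,w.round(),(t@np.r_[w,1])[:3].round(1))"
```

```text
time_s: 7.47
eef_pos: [518.7, -464.9, 54.1]
orientation: [[-0.002, -0.686, -0.728], [0.002, -0.728, 0.686], [-1.0, 0.0, 0.003]]
wrist_force: [0.7, -0.1, -0.1]
grip_width: -0.0
t [ 0.005  0.025 -0.056] a [-0.     0.031 -0.001] | tcp [ 518.7 -464.9   54.1] yaw 136.7 F [ 0.7 -0.1 -0.1] q [ 0.36  1.06  0.66  1.45 -0.75  0.9  -1.07] t 7.47 g -0.0
156 [ 543. -488.   12.] [ 41.7   0.2 -33.6]
168 [ 536. -481.   12.] [ 42.4   0.2 -23.5]
174 [ 533. -479.   19.] [ 35.6   0.2 -20.1]
186 [ 531. -477.   42.] [ 11.6   0.2 -16.8]
192 [ 528. -473.   42.] [ 11.7   0.2 -12.3]
204 [ 521. -467.   43.] [11.   0.2 -3.3]
216 [ 514. -461.   43.] [11.1  0.2  6.2]
240 [ 526. -472.  114.] [-60.4   0.1 -10.5]
252 [ 527. -473.  127.] [-72.6   0.1 -10.9]
258 [ 525. -471.  128.] [-74.    0.1  -8.8]
264 [ 523. -469.  128.] [-73.7   0.1  -5.7]
276 [ 519. -465.  128.] [-73.7   0.1   0.3]
282 [ 516. -463.  127.] [-73.3   0.1   3.6]
288 [ 515. -461.  129.] [-74.5   0.1   5.9]
```

View pics/w5.png

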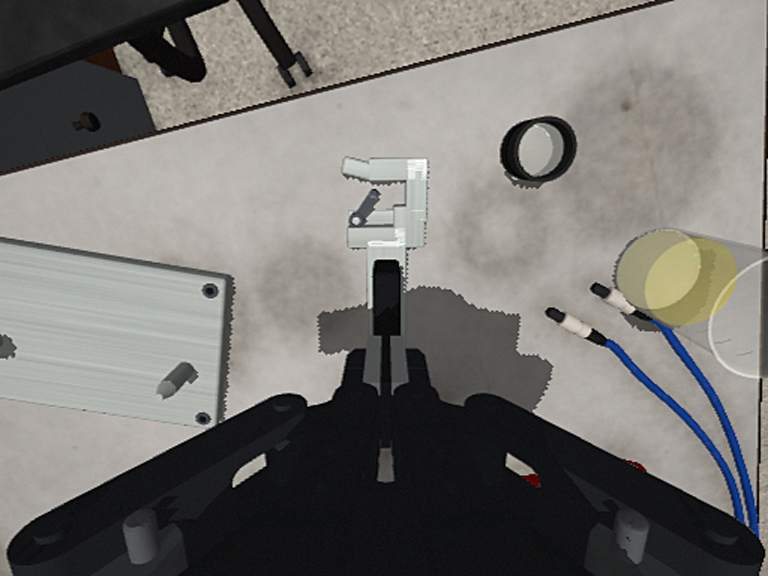

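```bash
python3 -c "
from h import *
for n in ('w4','w5'):
  d=np.load(f'pics/{n}.npz');t=np.linalg.inv(d['tool']);print(n)
  for v in range(222,262,4):
    print(v,[ (u,)+tuple((t@np.r_[w_at(d,u,v),1])[:3].round().astype(int)) for u in (240,246,248,250,252,254,257,260,263,266,272)])
"
```

```text
w4
222 [(240, np.int64(15), np.int64(-13), np.int64(13)), (246, np.int64(-27), np.int64(-6), np.int64(-5)), (248, np.int64(-29), np.int64(-5), np.int64(-6)), (250, np.int64(-29), np.int64(-4), np.int64(-6)), (252, np.int64(-27), np.int64(-3), np.int64(-5)), (254, np.int64(-28), np.int64(-2), np.int64(-6)), (257, np.int64(-28), np.int64(0), np.int64(-6)), (260, np.int64(-27), np.int64(2), np.int64(-6)), (263, np.int64(-29), np.int64(4), np.int64(-6)), (266, np.int64(-28), np.int64(5), np.int64(-6)), (272, np.int64(2), np.int64(11), np.int64(7))]
226 [(240, np.int64(-43), np.int64(-9), np.int64(-10)), (246, np.int64(-44), np.int64(-6), np.int64(-11)), (248, np.int64(-44), np.int64(-5), np.int64(-10)), (250, np.int64(-44), np.int64(-4), np.int64(-10)), (252, np.int64(-38), np.int64(-3), np.int64(-8)), (254, np.int64(-28), np.int64(-2), np.int64(-3)), (257, np.int64(-28), np.int64(0), np.int64(-3)), (260, np.int64(-29), np.int64(2), np.int64(-4)), (263, np.int64(-44), np.int64(3), np.int64(-11)), (266, np.int64(-44), np.int64(5), np.int64(-11)), (272, np.int64(-44), np.int64(8), np.int64
[... 9313 characters left out ...]
3, np.int64(-73), np.int64(3), np.int64(-10)), (266, np.int64(-74), np.int64(4), np.int64(-11)), (272, np.int64(-67), np.int64(7), np.int64(-7))]
258 [(240, np.int64(-81), np.int64(-7), np.int64(-13)), (246, np.int64(-78), np.int64(-4), np.int64(-11)), (248, np.int64(-79), np.int64(-4), np.int64(-12)), (250, np.int64(-75), np.int64(-3), np.int64(-9)), (252, np.int64(-74), np.int64(-2), np.int64(-9)), (254, np.int64(-74), np.int64(-1), np.int64(-9)), (257, np.int64(-74), np.int64(0), np.int64(-9)), (260, np.int64(-74), np.int64(1), np.int64(-9)), (263, np.int64(-74), np.int64(3), np.int64(-9)), (266, np.int64(-78), np.int64(4), np.int64(-11)), (272, np.int64(-81), np.int64(6), np.int64(-13))]
```

```bash
python3 -c "
from rig import manip
print(manip.grasp_offset,[a for a in dir(manip) if a[0]!='_'])"
```

```text
-18.700000000000003 ['IKError', 'finish_job', 'get_image', 'grasp_offset', 'observe']
```

```bash
python3 -m crank '[{"tx":0,"ty":0.02,"tz":-0.05,"ax":0,"ay":0.03,"az":0},{"tx":0,"ty":0.02,"tz":-0.05,"ax":0,"ay":0.03,"az":0},{"tx":0,"ty":0.02,"tz":-0.05,"ax":0,"ay":0.03,"az":0},{"tx":0,"ty":0.02,"tz":-0.05,"ax":0,"ay":0.03,"az":0},{"tx":0.5,"ty":0.02,"tz":-0.05,"ax":0,"ay":0.03,"az":0},{"tx":1,"ty":0.02,"tz":-0.05,"ax":0,"ay":0.03,"az":0},{"tx":1.5,"ty":0.02,"tz":-0.05,"ax":0,"ay":0.03,"az":0},{"tx":1.6,"ty":0.02,"tz":-0.05,"ax":0,"ay":0.03,"az":0},{"tx":1.6,"ty":0.02,"tz":-0.05,"ax":0,"ay":0.03,"az":0}]' 40 80;python3 -c "
from h import *
go((519.3,-466.3,-24),136.7)
d=wshot('w6');d=np.load('pics/w6.npz');t=np.linalg.inv(d['tool'])
P=np.array([(t@np.r_[w_at(d,u,v),1])[:3] for v in range(180,270) for u in range(190,320)])
k=(abs(P[:,2]+11)<2.5)&(P[:,0]>-90)&(P[:,0]<0);print(P[k][P[k][:,0].argsort()[-6:]].round(1))"
```

```text
time_s: 8.27
eef_pos: [518.1, -465.1, 11.8]
orientation: [[-0.003, -0.686, -0.728], [0.002, -0.728, 0.686], [-1.0, 0.0, 0.004]]
wrist_force: [-1.1, -0.1, -0.6]
grip_width: 0.471
t [ 1.43   0.002 -0.073] a [-0.003  0.043 -0.003] | tcp [ 518.1 -465.1   11.8] yaw 136.68 F [-1.1 -0.1 -0.6] q [ 0.38  1.11  0.63  1.46 -0.78  0.84 -1.04] t 8.27 g 40.2
[[ -0.1 -10.1 -11.6]
 [ -0.1   9.7 -12.3]
 [ -0.1 -10.8 -13. ]
 [ -0.1   9.  -13. ]
 [ -0.1  -8.8 -10.9]
 [ -0.    7.7 -10.1]]
```

```bash
python3 -c "
from h import *
d=np.load('pics/w6.npz');t=np.linalg.inv(d['tool'])
P=np.array([(t@np.r_[w_at(d,u,v),1])[:3] for v in range(180,290) for u in range(190,320)])
k=(abs(P[:,2]+11)<2)&(P[:,0]>-90)&(P[:,0]<-15)&(abs(P[:,1])>13);print(P[k][P[k][:,0].argsort()[-6:]].round(1))"
python3 -m crank '[{"tx":0.3,"ty":0,"tz":-0.07,"ax":0,"ay":0.04,"az":0},{"tx":0.6,"ty":0,"tz":-0.07,"ax":0,"ay":0.04,"az":0},{"tx":0.8,"ty":0,"tz":-0.07,"ax":0,"ay":0.04,"az":0},{"tx":0.8,"ty":0,"tz":-0.07,"ax":0,"ay":0.04,"az":0},{"tx":0.8,"ty":0,"tz":-0.07,"ax":0,"ay":0.04,"az":0}]';python3 -c "
from h import *
go((519.3,-466.3,-24),136.7)"
```

```text
[[-41.8 -24.3 -10. ]
 [-41.8 -20.5 -10. ]
 [-41.5  19.7  -9.3]
 [-41.5  25.1  -9.9]
 [-41.1 -20.1  -9.1]
 [-41.  -20.   -9.6]]
time_s: 8.73
eef_pos: [520.2, -467.4, -6.3]
orientation: [[0.002, -0.686, -0.728], [-0.002, -0.728, 0.686], [-1.0, 0.0, -0.003]]
wrist_force: [-0.2, 0.1, 0.7]
grip_width: 0.466
t [ 0.707 -0.006  0.058] a [-0.001 -0.033 -0.005] | tcp [ 520.2 -467.4   -6.3] yaw 136.7 F [-0.2  0.1  0.7] q [ 0.38  1.13  0.61  1.46 -0.8   0.81 -1.03] t 8.73 g 39.8
```

```bash
python3 -m crank '[{"tx":0.3,"ty":0,"tz":0,"ax":0,"ay":0,"az":0},{"tx":0.6,"ty":0,"tz":0,"ax":0,"ay":0,"az":0},{"tx":0.7,"ty":0,"tz":0,"ax":0,"ay":0,"az":0},{"tx":0.7,"ty":0,"tz":0,"ax":0,"ay":0,"az":0},{"tx":0.7,"ty":0,"tz":0,"ax":0,"ay":0,"az":0},{"tx":0.7,"ty":0,"tz":0,"ax":0,"ay":0,"az":0}]';python3 -c "
from h import *
go((519.3,-466.3,-24),136.7)"
python3 -m crank '[{"tx":0,"ty":0,"tz":0,"ax":0,"ay":0,"az":0},{"tx":0,"ty":0,"tz":0,"ax":0,"ay":0,"az":0},{"tx":0,"ty":0,"tz":0,"ax":0,"ay":0,"az":0},{"tx":0,"ty":0,"tz":0,"ax":0,"ay":0,"az":0},{"tx":0,"ty":0,"tz":0,"ax":0,"ay":0,"az":0},{"tx":0,"ty":0,"tz":0,"ax":0,"ay":0,"az":0},{"tx":0,"ty":0,"tz":0,"ax":0,"ay":0,"az":0},{"tx":0,"ty":0,"tz":0,"ax":0,"ay":0,"az":0}]' 5 60;python3 -c "
from h import *
go((519.3,-466.3,-24),136.7)"
```

```text
time_s: 9.23
eef_pos: [520.5, -467.9, -23.2]
orientation: [[0.002, -0.686, -0.728], [-0.003, -0.728, 0.686], [-1.0, 0.001, -0.004]]
wrist_force: [-0.7, -0.2, 0.3]
grip_width: 0.467
t [ 0.031 -0.013  0.078] a [-0.001 -0.045 -0.008] | tcp [ 520.5 -467.9  -23.2] yaw 136.69 F [-0.7 -0.2  0.3] q [ 0.39  1.15  0.6   1.46 -0.82  0.78 -1.02] t 9.23 g 39.9
time_s: 9.9
eef_pos: [520.7, -467.9, -22.9]
orientation: [[0.003, -0.686, -0.728], [-0.003, -0.728, 0.686], [-1.0, 0.001, -0.004]]
wrist_force: [0.4, -0.1, 5.1]
grip_width: 0.15
t [ 0.043 -0.008  0.085] a [ 0.    -0.05  -0.006] | tcp [ 520.7 -467.9  -22.9] yaw 136.7 F [ 0.4 -0.1  5.1] q [ 0.39  1.15  0.6   1.46 -0.82  0.78 -1.02] t 9.9 g 12.8
```

```bash
python3 -c "
from h import *
for n in ('w1','w2','w3','w4','w5','top0','side0'):
  d=np.load(f'pics/{n}.npz');M=d['camera_from_world'];v,u=np.mgrid[0:384,0:512];z=d['z_map'].ravel()
  P=M[:3,:3].T@(np.linalg.inv(d['K'])@np.vstack([u.ravel(),v.ravel(),np.ones(u.size)])*z-M[:3,3:4]);P=P[:,z>0]
  for nm,c,lo,hi in(('post',(567,-344.4),18,46),('ptip',(567,-344.4),38,46),('pinhead',(655.4,-279),29,38)):
    k=(np.hypot(P[0]-c[0],P[1]-c[1])<22)&(P[2]>lo)&(P[2]<hi);Q=P[:,k]
    if k.sum()>2: print(n,nm,k.sum(),Q.mean(1).round(1),'min',Q.min(1).round(1),'max',Q.max(1).round(1), 'cam',(-M[:3,:3].T@M[:3,3]).round())
"
```

```text
w1 post 61 [ 566.3 -347.7   33. ] min [ 561.1 -350.5   18.2] max [ 570.8 -341.5   42.3] cam [ 572. -507.  429.]
w1 ptip 17 [ 566.1 -346.5   40.6] min [ 563.2 -349.2   38.3] max [ 569.4 -343.3   42.3] cam [ 572. -507.  429.]
w1 pinhead 108 [ 653.7 -280.4   34. ] min [ 646.  -288.    30.5] max [ 661.6 -272.    36. ] cam [ 572. -507.  429.]
w2 post 117 [ 566.3 -348.    32.3] min [ 561.1 -350.7   18.1] max [ 571.  -342.7   43.6] cam [ 577. -514.  333.]
w2 ptip 28 [ 565.9 -346.4   40.6] min [ 562.9 -349.1   38.2] max [ 569.2 -344.1   43.6] cam [ 577. -514.  333.]
w2 pinhead 181 [ 653.8 -280.7   33.9] min [ 645.9 -288.5   30.6] max [ 662.2 -271.4   35.6] cam [ 577. -514.  333.]
w3 post 237 [ 566.1 -348.5   31.9] min [ 561.1 -351.    18.1] max [ 571.  -343.7   43.4] cam [ 570. -514.  250.]
w3 ptip 54 [ 566.2 -346.9   40.6] min [ 563.2 -348.9   38.1] max [ 569.2 -343.7   43.4] cam [ 570. -514.  250.]
w3 pinhead 26 [ 648.  -284.3   31.7] min [ 645.7 -287.4   29.5] max [ 651.5 -279.8   33.6] cam [ 570. -514.  250.]
w4 post 475 [ 566.1 -348.6   31.4] min [ 561.  -352.4   18.1] max [ 571.  -342.
[... 371 characters left out ...]
top0 post 18 [ 567.1 -345.3   35. ] min [ 563.1 -349.1   18.6] max [ 571.5 -342.    42.7] cam [ 479. -355.  893.]
top0 ptip 7 [ 568.2 -344.8   39.9] min [ 566.3 -346.9   38. ] max [ 571.4 -342.2   42.7] cam [ 479. -355.  893.]
top0 pinhead 41 [ 655.9 -279.1   33.2] min [ 648.  -286.7   30.5] max [ 663.3 -272.4   36.6] cam [ 479. -355.  893.]
side0 post 68 [ 563.8 -348.8   30.8] min [ 559.  -353.4   18.3] max [ 569.7 -342.1   44.7] cam [  300. -1113.   478.]
side0 ptip 14 [ 564.1 -347.9   41. ] min [ 560.7 -351.3   38.1] max [ 567.2 -342.1   44.7] cam [  300. -1113.   478.]
side0 pinhead 34 [ 652.  -282.6   34.9] min [ 644.2 -289.8   29.9] max [ 661.  -275.7   37. ] cam [  300. -1113.   478.]
```

```bash
python3 -m crank '[{"tx":-0.5,"ty":0,"tz":0,"ax":0,"ay":0,"az":0},{"tx":-1,"ty":0,"tz":0,"ax":0,"ay":0,"az":0},{"tx":-2,"ty":0,"tz":0,"ax":0,"ay":0,"az":0},{"tx":-3,"ty":0,"tz":0,"ax":0,"ay":0,"az":0},{"tx":-3.6,"ty":0,"tz":0,"ax":0,"ay":0,"az":0},{"tx":-3.6,"ty":0,"tz":0,"ax":0,"ay":0,"az":0},{"tx":-3.6,"ty":0,"tz":0,"ax":0,"ay":0,"az":0},{"tx":-3.6,"ty":0,"tz":0,"ax":0,"ay":0,"az":0}]';python3 -c "
from h import *
go((519.3,-466.3,70),136.7)
d=wshot('w7');d=np.load('pics/w7.npz');t=np.linalg.inv(d['tool'])
for v in range(150,380,8): 
  w=w_at(d,257,v);print(v,w.round(),(t@np.r_[w,1])[:3].round(1))"
```

```text
time_s: 10.57
eef_pos: [519.8, -466.2, 65.3]
orientation: [[0.001, -0.686, -0.728], [-0.001, -0.728, 0.686], [-1.0, -0.0, -0.001]]
wrist_force: [-0.3, 0.1, -2.8]
grip_width: 0.151
t [-0.187  0.019  0.011] a [-0.    -0.014  0.004] | tcp [ 519.8 -466.2   65.3] yaw 136.7 F [-0.3  0.1 -2.8] q [ 0.36  1.04  0.67  1.44 -0.74  0.92 -1.08] t 10.57 g 12.9
150 [ 545. -490.   -0.] [ 65.8   0.2 -34.9]
158 [ 540. -485.    0.] [ 65.    0.2 -27.8]
166 [ 548. -493.   89.] [-24.1   0.1 -38.9]
174 [ 545. -490.   91.] [-25.3   0.1 -34.5]
182 [ 543. -488.  100.] [-34.4   0.1 -32.1]
190 [ 540. -485.  100.] [-34.3   0.1 -27.6]
198 [ 536. -482.  100.] [-34.7   0.1 -23.1]
206 [ 533. -479.  101.] [-35.6   0.1 -18.7]
214 [ 532. -478.  109.] [-43.3   0.1 -17. ]
222 [ 532. -478.  120.] [-54.7   0.1 -17.3]
230 [ 532. -478.  129.] [-63.4   0.1 -17.1]
238 [ 530. -476.  131.] [-65.8   0.1 -14.2]
246 [ 527. -473.  130.] [-65.    0.1  -9.8]
254 [ 524. -470.  131.] [-65.7   0.1  -6. ]
262 [ 520. -467.  130.] [-64.4   0.1  -1.1]
270 [ 518. -465.  131.] [-65.7   0.1   2.4]
278 [ 514. -461.  129.] [-63.9   0.1   8. ]
286 [ 511. -458.  130.] [-64.9   0.1  11.8]
294 [ 508. -456.  131.] [-65.9   0.1  15.5]
302 [ 505. -452.  131.] [-65.4   0.1  20.5]
310 [ 483. -432.  101.] [-35.6   0.1  50.4]
318 [ 473. -423.   93.] [-27.3   0.2  63.8]
326 [ 528. -474.  180.] [-1.151e+02  1.000e-01 -1.130e+01]
334 [ 527. -473.  183.] [-1.173e+02  1.000e-01 -1.050e+01]
342 [ 527. -473.  185.] [-1.196e+02  1.000e-01 -1.010e+01]
350 [ 527. -473.  188.] [-1.224e+02  1.000e-01 -1.040e+01]
358 [ 527. -473.  190.] [-1.248e+02  1.000e-01 -1.040e+01]
366 [ 528. -474.  193.] [-1.278e+02  1.000e-01 -1.130e+01]
374 [ 527. -473.  195.] [-1.292e+02  1.000e-01 -1.050e+01]
```

```bash
python3 -c "
from h import *
from scipy.optimize import least_squares
def cloud(n):
  d=np.load(f'pics/{n}.npz');M=d['camera_from_world'];v,u=np.mgrid[0:384,0:512];z=d['z_map'].ravel()
  P=M[:3,:3].T@(np.linalg.inv(d['K'])@np.vstack([u.ravel(),v.ravel(),np.ones(u.size)])*z-M[:3,3:4]);return P[:,z>0]
for n in('w1','w2','w3','w4','w5'):
  P=cloud(n);r=np.hypot(P[0]-566,P[1]+347)
  A=P[:,(r<9)&(P[2]>18)&(P[2]<32)];B=P[:,(r<9)&(P[2]>41.3)]
  f=least_squares(lambda c:np.hypot(A[0]-c[0],A[1]-c[1])-5,(566,-346.),loss='soft_l1')
  print(n,'shank',f.x.round(2),A.shape[1],'top',B.mean(1).round(2) if B.size else '',B.shape[1])
for n in('w1','w2'):
  P=cloud(n);r=np.hypot(P[0]-654,P[1]+280);A=P[:,(r<14)&(P[2]>33)]
  print(n,'pin',cv2.minEnclosingCircle(A[:2].T.astype(np.float32)),A.mean(1))
  # plate edges from heights
  k=(P[2]>9)&(P[2]<15)&(np.hypot(P[0]-617,P[1]+320)<95);R=cv2.minAreaRect(P[:2,k].T.astype(np.float32));print(R)
"
```

```text
w1 shank [ 566.17 -345.22] 22 top [ 566.29 -345.79   41.93] 7
w2 shank [ 566.11 -345.18] 50 top [ 565.81 -345.32   42.29] 10
w3 shank [ 566.12 -345.28] 109 top [ 566.08 -346.3    42.18] 18
w4 shank [ 565.96 -345.45] 230 top [ 566.16 -346.03   41.91] 34
w5 shank [ 566.12 -345.32] 137 top [ 566.21 -345.81   41.93] 22
w1 pin ((653.9214477539062, -279.8872375488281), 8.064745903015137) [ 653.88475222 -279.98153012   34.36147263]
((615.9169921875, -320.42755126953125), (149.7936248779297, 100.46372985839844), 36.893802642822266)
w2 pin ((653.4788208007812, -279.8934631347656), 8.903219223022461) [ 653.97599138 -280.26920125   34.11408389]
((615.9652099609375, -320.4223937988281), (150.22901916503906, 100.68584442138672), 36.697105407714844)
```

```bash
python3 -c "
from h import *
go((622.6,-336.4,65),189)"
```

```text
t [-4.000e-03 -6.597e+00  5.590e-01] a [-1.0461e+01 -6.0000e-03  1.0000e-03] | tcp [ 519.6 -466.    64.9] yaw 136.7 F [-0.6 -0.1 -2.9] q [ 0.36  1.04  0.67  1.44 -0.74  0.92 -1.08] t 10.62 g 13.3
```

```bash
python3 -m crank '[{"tx":0,"ty":-0.4,"tz":0.04,"ax":-0.7,"ay":0,"az":0},{"tx":0,"ty":-1.2,"tz":0.1,"ax":-1.9,"ay":0,"az":0},{"tx":0,"ty":-2,"tz":0.17,"ax":-3.1,"ay":0,"az":0},{"tx":0,"ty":-2.8,"tz":0.24,"ax":-4.3,"ay":0,"az":0},{"tx":0,"ty":-3.6,"tz":0.3,"ax":-5.6,"ay":0,"az":0},{"tx":0,"ty":-4.4,"tz":0.37,"ax":-6.9,"ay":0,"az":0},{"tx":0,"ty":-5.2,"tz":0.44,"ax":-8.2,"ay":0,"az":0},{"tx":0,"ty":-6,"tz":0.5,"ax":-9.4,"ay":0,"az":0},{"tx":0,"ty":-6.4,"tz":0.55,"ax":-10.2,"ay":0,"az":0},{"tx":0,"ty":-6.6,"tz":0.56,"ax":-10.46,"ay":0,"az":0}]'; python3 -m crank '[{"tx":0,"ty":0,"tz":0,"ax":0,"ay":0,"az":0},{"tx":0,"ty":0,"tz":0,"ax":0,"ay":0,"az":0},{"tx":0,"ty":0,"tz":0,"ax":0,"ay":0,"az":0},{"tx":0,"ty":0,"tz":0,"ax":0,"ay":0,"az":0},{"tx":0,"ty":0,"tz":0,"ax":0,"ay":0,"az":0},{"tx":0,"ty":0,"tz":0,"ax":0,"ay":0,"az":0}]'; python3 -c "
from h import *
go((622.6,-336.4,36),189)
wshot('w8')"
```

```text
time_s: 11.45
eef_pos: [624.2, -334.0, 64.5]
orientation: [[0.001, 0.162, -0.987], [0.001, -0.987, -0.162], [-1.0, -0.001, -0.001]]
wrist_force: [1.0, 0.3, -2.0]
grip_width: 0.152
time_s: 11.95
eef_pos: [622.7, -338.4, 66.5]
orientation: [[0.002, 0.155, -0.988], [-0.003, -0.988, -0.155], [-1.0, 0.003, -0.001]]
wrist_force: [-0.2, -0.1, -1.2]
grip_width: 0.155
t [ 1.22  -0.085 -0.006] a [-0.017 -0.017 -0.04 ] | tcp [ 622.7 -338.4   66.5] yaw -171.08 F [-0.2 -0.1 -1.2] q [ 0.21  1.    0.47  1.4  -0.53  0.86 -0.57] t 11.95 g 13.3
```

View pics/w8.png

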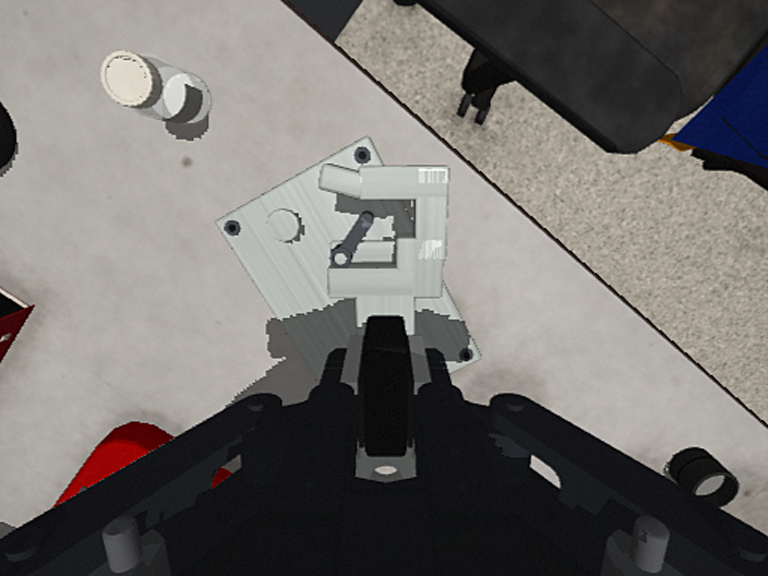

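```bash
python3 -m crank '[{"tx":0.4,"ty":-0.08,"tz":0,"ax":-0.02,"ay":0,"az":-0.03},{"tx":0.9,"ty":-0.08,"tz":0,"ax":-0.02,"ay":0,"az":-0.03},{"tx":1.4,"ty":-0.08,"tz":0,"ax":-0.02,"ay":0,"az":-0.03},{"tx":1.65,"ty":-0.08,"tz":0,"ax":-0.02,"ay":0,"az":-0.03},{"tx":1.65,"ty":-0.08,"tz":0,"ax":-0.02,"ay":0,"az":-0.03},{"tx":1.65,"ty":-0.08,"tz":0,"ax":-0.02,"ay":0,"az":-0.03},{"tx":1.65,"ty":-0.08,"tz":0,"ax":-0.02,"ay":0,"az":-0.03},{"tx":1.65,"ty":-0.08,"tz":0,"ax":-0.02,"ay":0,"az":-0.03},{"tx":1.65,"ty":-0.08,"tz":0,"ax":-0.02,"ay":0,"az":-0.03}]'; python3 -c "
from h import *
go((622.6,-336.4,-11),189)
d=wshot('w9');d=np.load('pics/w9.npz');t=np.linalg.inv(d['tool'])
M=d['camera_from_world'];v,u=np.mgrid[290:345,235:280]
for vv in range(296,340,2):
  r=[]
  for uu in range(244,272,2):
    w=w_at(d,uu,vv);q=(t@np.r_[w,1]);r.append('%4d/%3d'%(w[2],q[2]))
  print(vv,' '.join(r))
"
```

```text
time_s: 12.75
eef_pos: [623.5, -336.3, 26.0]
orientation: [[0.003, 0.158, -0.987], [-0.001, -0.987, -0.158], [-1.0, 0.001, -0.003]]
wrist_force: [0.4, 0.2, -1.7]
grip_width: 0.151
t [ 1.478 -0.002  0.039] a [ 0.019 -0.031 -0.017] | tcp [ 623.5 -336.3   26. ] yaw -170.9 F [ 0.4  0.2 -1.7] q [ 0.22  1.05  0.45  1.42 -0.55  0.79 -0.55] t 12.75 g 12.9
296   90/ 17   90/ 17   90/ 17   90/ 17   90/ 17   90/ 17   91/ 17   91/ 16   90/ 17   90/ 17   91/ 16   92/ 16   91/ 16   89/ 18
298  205/-71   90/ 18   90/ 18   90/ 18   90/ 18   91/ 18   90/ 18   91/ 17   91/ 18   91/ 17   92/ 17   90/ 18   91/ 18   89/ 19
300   89/ 20   90/ 19   91/ 19   91/ 19   91/ 19   91/ 18   90/ 20   91/ 19   91/ 19   90/ 19   91/ 19   91/ 19   92/ 18   89/ 20
302   90/ 20   91/ 20   90/ 20   91/ 20   90/ 21   90/ 21   90/ 21   90/ 20   90/ 21   90/ 20   91/ 20   91/ 20   90/ 20   61/ 44
304   61/ 45   90/ 21   90/ 22   90/ 22   90/ 22   90/ 21   90/ 21   90/ 22   89/ 22   90/ 22   90/ 21   91/ 21   61/ 45   61/ 45
306   60/ 47   60/ 47   61/ 47   61/ 47   60/ 47   62/ 46   61/ 47   59/ 48   61/ 47   60/ 47   60/ 
[... 1409 characters left out ...]
1/-11  140/-10  141/-11  140/-10  140/-10  140/-10
330  140/ -9  141/-10  142/-10  142/-11  142/-11  142/-10  141/-10  142/-11  141/-10  142/-10  141/-10  141/-10  142/-11  141/-10
332  143/-11  142/-10  143/-11  142/-10  143/-11  142/-10  141/ -9  142/-10  142/-10  141/ -9  142/-11  141/ -9  142/-10  142/-10
334  143/-10  143/-10  143/-11  142/-10  141/ -9  143/-10  143/-10  144/-11  143/-10  142/-10  143/-11  143/-11  143/-11  144/-11
336  144/-11  143/-10  143/-10  143/-10  143/-10  144/-11  144/-10  144/-10  144/-11  143/-10  143/-10  143/-10  143/ -9  144/-10
338  144/-10  144/-10  144/-10  144/-11  144/-10  145/-11  144/-10  144/-10  144/-10  144/-10  144/-10  144/-10  145/-11  144/-10
```

```bash
python3 -m crank '[{"tx":0.2,"ty":0,"tz":0.03,"ax":0.02,"ay":-0.02,"az":-0.01},{"tx":0.4,"ty":0,"tz":0.03,"ax":0.02,"ay":-0.02,"az":-0.01},{"tx":0.5,"ty":0,"tz":0.03,"ax":0.02,"ay":-0.02,"az":-0.01},{"tx":0.5,"ty":0,"tz":0.03,"ax":0.02,"ay":-0.02,"az":-0.01},{"tx":0.5,"ty":0,"tz":0.03,"ax":0.02,"ay":-0.02,"az":-0.01}]'; python3 -c "
from h import *
go((622.9,-336.4,-11),189)"
```

```text
time_s: 13.22
eef_pos: [622.0, -335.9, 12.3]
orientation: [[-0.001, 0.156, -0.988], [0.001, -0.988, -0.156], [-1.0, -0.001, 0.001]]
wrist_force: [0.7, 0.8, -2.2]
grip_width: 0.156
t [ 0.931  0.028 -0.031] a [-0.002  0.006  0.008] | tcp [ 622.  -335.9   12.3] yaw -171.01 F [ 0.7  0.8 -2.2] q [ 0.23  1.07  0.44  1.42 -0.56  0.78 -0.55] t 13.22 g 13.3
```

```bash
python3 -m crank '[{"tx":0.2,"ty":0.02,"tz":-0.03,"ax":0,"ay":0,"az":0},{"tx":0.4,"ty":0.02,"tz":-0.03,"ax":0,"ay":0,"az":0},{"tx":0.6,"ty":0.02,"tz":-0.03,"ax":0,"ay":0,"az":0},{"tx":0.75,"ty":0.02,"tz":-0.03,"ax":0,"ay":0,"az":0},{"tx":0.75,"ty":0.02,"tz":-0.03,"ax":0,"ay":0,"az":0},{"tx":0.75,"ty":0.02,"tz":-0.03,"ax":0,"ay":0,"az":0}]'; python3 -c "
from h import *
go((622.9,-336.4,-11),189)"
```

```text
time_s: 13.72
eef_pos: [622.8, -336.2, -6.5]
orientation: [[-0.001, 0.156, -0.988], [0.001, -0.988, -0.156], [-1.0, -0.001, 0.001]]
wrist_force: [0.5, -0.7, -2.7]
grip_width: 0.158
t [ 0.179  0.008 -0.003] a [-0.001  0.008  0.009] | tcp [ 622.8 -336.2   -6.5] yaw -171.01 F [ 0.5 -0.7 -2.7] q [ 0.23  1.09  0.43  1.42 -0.57  0.75 -0.54] t 13.72 g 13.5
```

```bash
python3 -m crank '[{"tx":0.05,"ty":0,"tz":0,"ax":0,"ay":0,"az":0},{"tx":0.1,"ty":0,"tz":0,"ax":0,"ay":0,"az":0},{"tx":0.13,"ty":0,"tz":0,"ax":0,"ay":0,"az":0},{"tx":0.13,"ty":0,"tz":0,"ax":0,"ay":0,"az":0}]';python3 -m crank '[{"tx":0.02,"ty":0,"tz":0,"ax":0,"ay":0,"az":0},{"tx":0.02,"ty":0,"tz":0,"ax":0,"ay":0,"az":0},{"tx":0.02,"ty":0,"tz":0,"ax":0,"ay":0,"az":0}]'; python3 -c "
from h import *
go((622.9,-336.4,-11),189)"
```

```text
time_s: 14.05
eef_pos: [623.1, -336.3, -9.3]
orientation: [[-0.0, 0.156, -0.988], [0.0, -0.988, -0.156], [-1.0, -0.0, 0.0]]
wrist_force: [0.2, -0.3, -2.3]
grip_width: 0.153
time_s: 14.3
eef_pos: [623.1, -336.4, -9.7]
orientation: [[0.0, 0.156, -0.988], [0.0, -0.988, -0.156], [-1.0, -0.0, -0.0]]
wrist_force: [0.4, 0.4, -1.9]
grip_width: 0.151
t [ 0.05  -0.001  0.01 ] a [-0.001 -0.001  0.003] | tcp [ 623.1 -336.4   -9.7] yaw -171.0 F [ 0.4  0.4 -1.9] q [ 0.23  1.1   0.42  1.42 -0.57  0.75 -0.54] t 14.3 g 12.9
```

```bash
for i in 1 2; do python3 -m crank '[{"tx":0.03,"ty":0,"tz":0,"ax":0,"ay":0,"az":0},{"tx":0.03,"ty":0,"tz":0,"ax":0,"ay":0,"az":0},{"tx":0.03,"ty":0,"tz":0,"ax":0,"ay":0,"az":0}]'|egrep 'eef|force'; done
```

```text
eef_pos: [623.1, -336.3, -10.6]
wrist_force: [0.0, -1.5, -2.3]
eef_pos: [623.1, -336.4, -10.9]
wrist_force: [-1.7, 0.4, 1.9]
```

```bash
python3 -m crank '[{"tx":-0.01,"ty":0,"tz":0,"ax":0,"ay":0,"az":0},{"tx":-0.01,"ty":-0.08,"tz":0.001,"ax":-0.4,"ay":0,"az":0},{"tx":-0.01,"ty":-0.161,"tz":0.006,"ax":-0.8,"ay":0,"az":0},{"tx":-0.01,"ty":-0.241,"tz":0.013,"ax":-1.2,"ay":0,"az":0},{"tx":-0.01,"ty":-0.321,"tz":0.022,"ax":-1.6,"ay":0,"az":0},{"tx":-0.01,"ty":-0.4,"tz":0.035,"ax":-2,"ay":0,"az":0},{"tx":-0.01,"ty":-0.479,"tz":0.05,"ax":-2.4,"ay":0,"az":0},{"tx":-0.01,"ty":-0.557,"tz":0.068,"ax":-2.8,"ay":0,"az":0},{"tx":-0.01,"ty":-0.635,"tz":0.089,"ax":-3.2,"ay":0,"az":0},{"tx":-0.01,"ty":-0.635,"tz":0.089,"ax":-3.2,"ay":0,"az":0}]'; python3 -m crank '[{"tx":0,"ty":0,"tz":0,"ax":0,"ay":0,"az":0},{"tx":0,"ty":0,"tz":0,"ax":0,"ay":0,"az":0}]' >/dev/null;cat >> h.py <<'E'
def st(L=57.6):
    from rig import manip
    s=manip.observe();R=s["orientation"];p=s["eef_pos"];e=p+L*R[:,2];f=R.T@s["wrist_force"];m=R.T@s["torque"]
    phi=np.degrees(np.arctan2(-R[1,2],-R[0,2]));b=np.radians(36.8-phi)
    print("tcp",p.round(1),"eye",e[:2].round(1),"phi",phi.round(2),"piny(link)",(110*np.sin(b)).round(1),"F tool",f.round(1),"M tool",m.round(2),"t",round(s["time_s"],2),"g",s["grip_width"].round(3))
E
python3 -c "
from h import *
st()"
```

```text
time_s: 15.63
eef_pos: [618.8, -321.1, -10.9]
orientation: [[0.001, 0.423, -0.906], [0.0, -0.906, -0.423], [-1.0, 0.0, -0.001]]
wrist_force: [-0.3, -0.1, 0.7]
grip_width: 0.15Traceback (most recent call last):
  File "<string>", line 3, in <module>
    st()
    ~~^^
  File "h.py", line 38, in st
    print("tcp",p.round(1),"eye",e[:2].round(1),"phi",phi.round(2),"piny(link)",(110*np.sin(b)).round(1),"F tool",f.round(1),"M tool",m.round(2),"t",round(s["time_s"],2),"g",s["grip_width"].round(3))
                                                                                                                                                                              ^^^^^^^^^^^^^^^^^^^^^
AttributeError: 'float' object has no attribute 'round'
```

```bash
sed -i 's/s\["grip_width"\].round(3)/s["grip_width"]/' h.py; python3 -m crank '[{"tx":0,"ty":-0.04,"tz":0.01,"ax":-0.2,"ay":0,"az":0},{"tx":0,"ty":-0.08,"tz":0.015,"ax":-0.4,"ay":0,"az":0},{"tx":0,"ty":-0.12,"tz":0.02,"ax":-0.6,"ay":0,"az":0},{"tx":0,"ty":-0.16,"tz":0.02,"ax":-0.8,"ay":0,"az":0},{"tx":0,"ty":-0.16,"tz":0.02,"ax":-0.8,"ay":0,"az":0},{"tx":0,"ty":-0.16,"tz":0.02,"ax":-0.8,"ay":0,"az":0}]'>/dev/null;python3 -c "
from h import *
st()"
python3 -m crank '[{"tx":0,"ty":-0.02,"tz":0,"ax":-0.1,"ay":0,"az":0},{"tx":0,"ty":-0.04,"tz":0,"ax":-0.2,"ay":0,"az":0},{"tx":0,"ty":-0.06,"tz":0,"ax":-0.3,"ay":0,"az":0},{"tx":0,"ty":-0.06,"tz":0,"ax":-0.3,"ay":0,"az":0}]'>/dev/null;python3 -c "
from h import *
st()"
```

```text
tcp [ 616.5 -318.4  -10.8] eye [ 566.1 -346.3] phi 28.98 piny(link) 15.0 F tool [-0.5  2.8 -0.8] M tool [0.1  0.04 0.54] t 16.3 g 0.15651261582260437
tcp [ 615.6 -317.3  -10.8] eye [ 566.  -346.6] phi 30.5 piny(link) 12.1 F tool [0.3 4.4 1.1] M tool [ 0.22 -0.1   1.08] t 16.63 g 0.1553603250511581
```

```bash
for i in 1; do python3 -m crank '[{"tx":0,"ty":-0.02,"tz":0,"ax":-0.1,"ay":0,"az":0},{"tx":0,"ty":-0.04,"tz":0,"ax":-0.2,"ay":0,"az":0},{"tx":0,"ty":-0.04,"tz":0,"ax":-0.2,"ay":0,"az":0}]'>/dev/null;python3 -c "
from h import *
st()";python3 -m crank '[{"tx":0,"ty":-0.02,"tz":0,"ax":-0.1,"ay":0,"az":0},{"tx":0,"ty":-0.04,"tz":0,"ax":-0.2,"ay":0,"az":0},{"tx":0,"ty":-0.04,"tz":0,"ax":-0.2,"ay":0,"az":0}]'>/dev/null;python3 -c "
from h import *
st()"; done
```

```text
tcp [ 615.  -316.3  -10.8] eye [ 565.9 -346.4] phi 31.5 piny(link) 10.2 F tool [-0.3  5.5  0.9] M tool [ 0.3  -0.16  1.03] t 16.88 g 0.15052622811491218
tcp [ 614.4 -315.4  -10.8] eye [ 565.8 -346.3] phi 32.49 piny(link) 8.3 F tool [-0.4  4.5  2.4] M tool [ 0.22 -0.3   1.02] t 17.13 g 0.15485419547501725
```

```bash
python3 -m crank '[{"tx":0,"ty":-0.02,"tz":0,"ax":-0.1,"ay":0,"az":0},{"tx":0,"ty":-0.04,"tz":0,"ax":-0.2,"ay":0,"az":0},{"tx":0,"ty":-0.06,"tz":0.001,"ax":-0.3,"ay":0,"az":0},{"tx":0,"ty":-0.06,"tz":0.001,"ax":-0.3,"ay":0,"az":0}]'>/dev/null;python3 -c "
from h import *
st()";python3 -m crank '[{"tx":0,"ty":-0.02,"tz":0,"ax":-0.1,"ay":0,"az":0},{"tx":0,"ty":-0.04,"tz":0,"ax":-0.2,"ay":0,"az":0},{"tx":0,"ty":-0.06,"tz":0.001,"ax":-0.3,"ay":0,"az":0},{"tx":0,"ty":-0.06,"tz":0.001,"ax":-0.3,"ay":0,"az":0}]'>/dev/null;python3 -c "
from h import *
st()"
```

```text
tcp [ 613.4 -314.1  -10.8] eye [ 565.7 -346.3] phi 33.99 piny(link) 5.4 F tool [-0.9  3.8  2.7] M tool [ 0.27 -0.37  1.06] t 17.47 g 0.15400439266140412
tcp [ 612.1 -312.7  -10.8] eye [ 565.2 -346.1] phi 35.48 piny(link) 2.5 F tool [-1.5  3.3  3.1] M tool [ 0.15 -0.52  0.85] t 17.8 g 0.15444101681005643
```

```bash
python3 -m crank '[{"tx":0,"ty":-0.02,"tz":0,"ax":-0.1,"ay":0,"az":0},{"tx":0,"ty":-0.04,"tz":0,"ax":-0.2,"ay":0,"az":0},{"tx":0,"ty":-0.06,"tz":0.001,"ax":-0.3,"ay":0,"az":0},{"tx":0,"ty":-0.06,"tz":0.001,"ax":-0.3,"ay":0,"az":0}]'>/dev/null;python3 -c "
from h import *
st()";python3 -m crank '[{"tx":0,"ty":-0.02,"tz":0,"ax":-0.1,"ay":0,"az":0},{"tx":0,"ty":-0.03,"tz":0,"ax":-0.16,"ay":0,"az":0},{"tx":0,"ty":-0.03,"tz":0,"ax":-0.16,"ay":0,"az":0}]'>/dev/null;python3 -c "
from h import *
st()"
```

```text
tcp [ 611.  -311.1  -10.9] eye [ 565.  -345.7] phi 37.0 piny(link) -0.4 F tool [-4.1  2.   4.4] M tool [ 0.13 -0.67  0.6 ] t 18.13 g 0.15162527745083695
tcp [ 611.4 -309.4  -10.9] eye [ 565.9 -344.7] phi 37.84 piny(link) -2.0 F tool [-3.8  1.6  2.8] M tool [-0.02 -0.48  0.4 ] t 18.38 g 0.1507436572070826
```

```bash
python3 -m crank '[{"tx":-0.01,"ty":-0.01,"tz":0,"ax":-0.05,"ay":0,"az":0},{"tx":-0.01,"ty":-0.02,"tz":0,"ax":-0.1,"ay":0,"az":0},{"tx":-0.01,"ty":-0.02,"tz":0,"ax":-0.1,"ay":0,"az":0}]'>/dev/null;python3 -c "
from h import *
st()";python3 -m crank '[{"tx":0,"ty":-0.01,"tz":0,"ax":-0.05,"ay":0,"az":0},{"tx":0,"ty":-0.02,"tz":0,"ax":-0.1,"ay":0,"az":0},{"tx":0,"ty":-0.02,"tz":0,"ax":-0.1,"ay":0,"az":0}]'>/dev/null;python3 -c "
from h import *
st()"
```

```text
tcp [ 611.5 -308.7  -10.9] eye [ 566.4 -344.5] phi 38.35 piny(link) -3.0 F tool [-2.9  0.8  1. ] M tool [ 0.08 -0.1   0.27] t 18.63 g 0.15482706023272066
tcp [ 611.4 -308.6  -11. ] eye [ 566.6 -344.7] phi 38.85 piny(link) -3.9 F tool [-1.2  1.5 -0.1] M tool [0.12 0.16 0.4 ] t 18.88 g 0.15232358862286163
```

```bash
python3 -m crank '[{"tx":0,"ty":-0.01,"tz":0,"ax":-0.05,"ay":0,"az":0},{"tx":0,"ty":-0.02,"tz":0,"ax":-0.1,"ay":0,"az":0},{"tx":0,"ty":-0.02,"tz":0,"ax":-0.1,"ay":0,"az":0}]'>/dev/null;python3 -c "
from h import *
st()
wshot('w10',(170,80,330,200),4.5)"
```

```text
tcp [ 610.8 -308.4  -10.9] eye [ 566.3 -344.9] phi 39.34 piny(link) -4.9 F tool [-1.3  0.8 -1.3] M tool [0.   0.34 0.28] t 19.13 g 0.15448652372938834
```

View pics/w10.png

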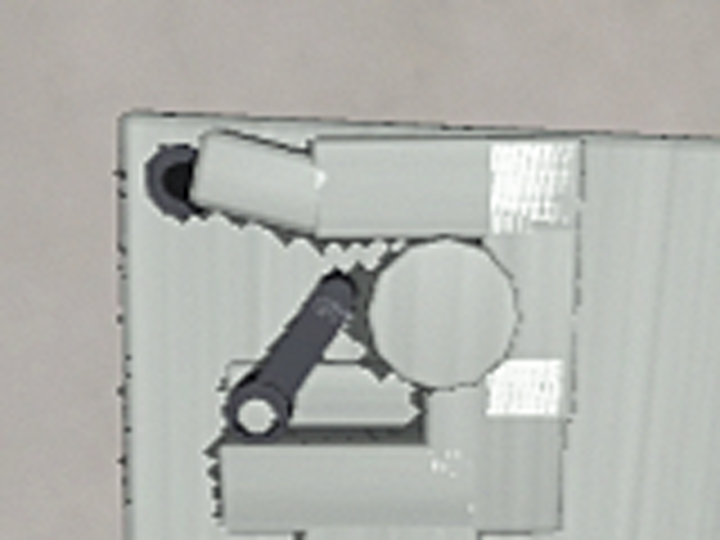

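```bash
python3 -m crank '[{"tx":0,"ty":0.02,"tz":0,"ax":0.1,"ay":0,"az":0},{"tx":0,"ty":0.04,"tz":0,"ax":0.2,"ay":0,"az":0},{"tx":0,"ty":0.06,"tz":0,"ax":0.3,"ay":0,"az":0},{"tx":0,"ty":0.06,"tz":0,"ax":0.3,"ay":0,"az":0}]'>/dev/null;python3 -c "
from h import *
st()";python3 -m crank '[{"tx":0,"ty":0.01,"tz":0,"ax":0.05,"ay":0,"az":0},{"tx":0,"ty":0.02,"tz":0,"ax":0.1,"ay":0,"az":0},{"tx":0,"ty":0.02,"tz":0,"ax":0.1,"ay":0,"az":0}]'>/dev/null;python3 -c "
from h import *
st()"
```

```text
tcp [ 611.1 -309.   -10.9] eye [ 565.5 -344.3] phi 37.79 piny(link) -1.9 F tool [-4.3 -3.5 -0.9] M tool [-0.11  0.46 -0.61] t 19.52 g 0.15045724729663992
tcp [ 611.6 -310.5  -10.9] eye [ 565.8 -345.4] phi 37.28 piny(link) -0.9 F tool [-1.8 -2.2 -1.4] M tool [-0.06  0.42 -0.37] t 19.77 g 0.1518121856198019
```

```bash
python3 -m crank '[{"tx":0,"ty":0.02,"tz":0,"ax":0.05,"ay":0,"az":0},{"tx":0,"ty":0.02,"tz":0,"ax":0.05,"ay":0,"az":0},{"tx":0,"ty":0.02,"tz":0,"ax":0.05,"ay":0,"az":0}]'>/dev/null;python3 -c "
from h import *
st()";python3 -m crank '[{"tx":0,"ty":0.02,"tz":0,"ax":0.05,"ay":0,"az":0},{"tx":0,"ty":0.02,"tz":0,"ax":0.05,"ay":0,"az":0},{"tx":0,"ty":0.02,"tz":0,"ax":0.05,"ay":0,"az":0}]'>/dev/null;python3 -c "
from h import *
st()"
```

```text
tcp [ 612.1 -311.5  -10.9] eye [ 566.1 -346.2] phi 37.03 piny(link) -0.4 F tool [-2.1 -2.1 -0.4] M tool [-0.08  0.4  -0.33] t 20.02 g 0.155065111089993
tcp [ 612.2 -311.6  -10.9] eye [ 566.  -346.1] phi 36.78 piny(link) 0.0 F tool [-1.7 -2.2 -0.4] M tool [-0.16  0.24 -0.48] t 20.27 g 0.14857513861233895
```

```bash
for i in 1; do python3 -m crank '[{"tx":0,"ty":0.02,"tz":0,"ax":0.04,"ay":0,"az":0},{"tx":0,"ty":0.02,"tz":0,"ax":0.04,"ay":0,"az":0},{"tx":0,"ty":0.02,"tz":0,"ax":0.04,"ay":0,"az":0}]'>/dev/null;python3 -c "
from h import *
st()";python3 -m crank '[{"tx":0,"ty":0.02,"tz":0,"ax":0.04,"ay":0,"az":0},{"tx":0,"ty":0.02,"tz":0,"ax":0.04,"ay":0,"az":0},{"tx":0,"ty":0.02,"tz":0,"ax":0.04,"ay":0,"az":0}]'>/dev/null;python3 -c "
from h import *
st()"; done
```

```text
tcp [ 612.2 -311.6  -10.9] eye [ 565.9 -346. ] phi 36.6 piny(link) 0.4 F tool [-2.9 -4.1  0.5] M tool [-0.21  0.08 -0.75] t 20.52 g 0.15290096362555997
tcp [ 612.2 -311.6  -10.9] eye [ 565.8 -345.8] phi 36.41 piny(link) 0.7 F tool [-4.3 -5.2  0.1] M tool [-0.26  0.1  -1.11] t 20.77 g 0.15096466446949902
```

```bash
for i in 1; do python3 -m crank '[{"tx":-0.01,"ty":0.02,"tz":0,"ax":0,"ay":0,"az":0},{"tx":-0.01,"ty":0.04,"tz":0,"ax":0,"ay":0,"az":0},{"tx":-0.01,"ty":0.04,"tz":0,"ax":0,"ay":0,"az":0}]'>/dev/null;python3 -c "
from h import *
st()";python3 -m crank '[{"tx":0,"ty":0.02,"tz":0,"ax":0,"ay":0,"az":0},{"tx":0,"ty":0.03,"tz":0,"ax":0,"ay":0,"az":0},{"tx":0,"ty":0.03,"tz":0,"ax":0,"ay":0,"az":0}]'>/dev/null;python3 -c "
from h import *
st()"; done
```

```text
tcp [ 612.1 -311.6  -10.8] eye [ 565.8 -345.8] phi 36.42 piny(link) 0.7 F tool [-4.8 -7.   0.5] M tool [-0.32  0.05 -1.34] t 21.02 g 0.15230350448075816
tcp [ 612.1 -311.6  -10.8] eye [ 565.7 -345.8] phi 36.43 piny(link) 0.7 F tool [-5.9 -7.6  1.4] M tool [-0.3   0.08 -1.7 ] t 21.27 g 0.14680161402040645
```

```bash
for i in 1; do python3 -m crank '[{"tx":-0.02,"ty":0.02,"tz":0,"ax":0,"ay":0,"az":0},{"tx":-0.02,"ty":0.03,"tz":0,"ax":0,"ay":0,"az":0},{"tx":-0.02,"ty":0.03,"tz":0,"ax":0,"ay":0,"az":0}]'>/dev/null;python3 -c "
from h import *
st()";python3 -m crank '[{"tx":-0.02,"ty":0.02,"tz":0,"ax":0,"ay":0,"az":0},{"tx":-0.02,"ty":0.03,"tz":0,"ax":0,"ay":0,"az":0},{"tx":-0.02,"ty":0.03,"tz":0,"ax":0,"ay":0,"az":0}]'>/dev/null;python3 -c "
from h import *
st()"; done
```

```text
tcp [ 612.2 -311.7  -10.8] eye [ 565.8 -346. ] phi 36.44 piny(link) 0.7 F tool [-4.8 -8.   0.8] M tool [-0.44  0.06 -1.74] t 21.52 g 0.14955708016740682
tcp [ 612.2 -311.7  -10.7] eye [ 565.9 -346. ] phi 36.46 piny(link) 0.7 F tool [-3.  -8.   1.2] M tool [-0.41  0.03 -1.82] t 21.77 g 0.1502649555980974
```

```bash
for i in 1; do python3 -m crank '[{"tx":-0.01,"ty":0.02,"tz":0,"ax":0,"ay":0,"az":0},{"tx":-0.01,"ty":0.04,"tz":0,"ax":0,"ay":0,"az":0},{"tx":-0.01,"ty":0.04,"tz":0,"ax":0,"ay":0,"az":0}]'>/dev/null;python3 -c "
from h import *
st()";python3 -m crank '[{"tx":-0.01,"ty":0.02,"tz":0,"ax":0,"ay":0,"az":0},{"tx":-0.01,"ty":0.03,"tz":0,"ax":0,"ay":0,"az":0},{"tx":-0.01,"ty":0.03,"tz":0,"ax":0,"ay":0,"az":0}]'>/dev/null;python3 -c "
from h import *
st()"; done
```

```text
tcp [ 612.2 -312.   -10.6] eye [ 565.9 -346.2] phi 36.48 piny(link) 0.6 F tool [-3.8 -9.8  0.4] M tool [-0.48  0.05 -2.15] t 22.02 g 0.14768512661394403
tcp [ 612.3 -312.   -10.6] eye [ 566.  -346.2] phi 36.49 piny(link) 0.6 F tool [-3.5 -9.9  1.5] M tool [-0.52  0.07 -2.32] t 22.27 g 0.15259853328427067
```

```bash
python3 -m crank '[{"tx":-0.01,"ty":0.02,"tz":0,"ax":0,"ay":0,"az":0},{"tx":-0.01,"ty":0.04,"tz":0,"ax":0,"ay":0,"az":0},{"tx":-0.01,"ty":0.04,"tz":0,"ax":0,"ay":0,"az":0}]'>/dev/null;python3 -c "
from h import *
st()";python3 -m crank '[{"tx":0,"ty":0.01,"tz":0,"ax":0,"ay":0,"az":0},{"tx":0,"ty":0.01,"tz":0,"ax":0,"ay":0,"az":0},{"tx":0,"ty":0.01,"tz":0,"ax":0,"ay":0,"az":0}]'>/dev/null;python3 -c "
from h import *
st()"
```

```text
tcp [ 612.3 -312.   -10.6] eye [ 566.  -346.3] phi 36.51 piny(link) 0.6 F tool [ -3.8 -11.9   0.5] M tool [-0.5  -0.02 -2.61] t 22.52 g 0.1581434589827447
tcp [ 612.3 -312.1  -10.5] eye [ 566.  -346.4] phi 36.51 piny(link) 0.6 F tool [ -4.3 -13.1   0.9] M tool [-0.56 -0.01 -2.71] t 22.77 g 0.15280566243825197
```

```bash
python3 -m crank '[{"tx":0,"ty":-0.05,"tz":0,"ax":0,"ay":0,"az":0},{"tx":0,"ty":-0.1,"tz":0,"ax":0,"ay":0,"az":0},{"tx":0,"ty":-0.15,"tz":0,"ax":0,"ay":0,"az":0},{"tx":0,"ty":-0.2,"tz":0,"ax":-0.05,"ay":0,"az":0},{"tx":0,"ty":-0.25,"tz":0,"ax":-0.1,"ay":0,"az":0},{"tx":0,"ty":-0.25,"tz":0,"ax":-0.1,"ay":0,"az":0}]'>/dev/null;python3 -c "
from h import *
st()"
```

```text
tcp [ 612.3 -312.    -9.5] eye [ 566.2 -346.6] phi 36.91 piny(link) -0.2 F tool [ 3.  -3.1  0.2] M tool [-0.21 -0.14 -0.82] t 23.27 g 0.1511356143376413
```

```bash
python3 -m crank '[{"tx":0.02,"ty":-0.03,"tz":0,"ax":-0.05,"ay":0,"az":0},{"tx":0.04,"ty":-0.06,"tz":0,"ax":-0.1,"ay":0,"az":0},{"tx":0.04,"ty":-0.06,"tz":0,"ax":-0.1,"ay":0,"az":0},{"tx":0.04,"ty":-0.06,"tz":0,"ax":-0.1,"ay":0,"az":0}]'>/dev/null;python3 -c "
from h import *
st()"
```

```text
tcp [ 612.5 -312.1   -9.4] eye [ 566.7 -347.1] phi 37.36 piny(link) -1.1 F tool [ 2.4 -1.1  0.5] M tool [-0.03 -0.14 -0.19] t 23.6 g 0.1524240198711458
```

```bash
python3 -m crank '[{"tx":0.03,"ty":-0.02,"tz":0,"ax":-0.05,"ay":0,"az":0},{"tx":0.03,"ty":-0.02,"tz":0,"ax":-0.05,"ay":0,"az":0},{"tx":0.03,"ty":-0.02,"tz":0,"ax":-0.05,"ay":0,"az":0}]'>/dev/null;python3 -c "
from h import *
st()";python3 -m crank '[{"tx":0.02,"ty":-0.02,"tz":0,"ax":-0.05,"ay":0,"az":0},{"tx":0.02,"ty":-0.02,"tz":0,"ax":-0.05,"ay":0,"az":0},{"tx":0.02,"ty":-0.02,"tz":0,"ax":-0.05,"ay":0,"az":0}]'>/dev/null;python3 -c "
from h import *
st()"
```

```text
tcp [ 612.5 -311.3  -10.2] eye [ 566.9 -346.4] phi 37.64 piny(link) -1.6 F tool [ 1.1 -0.2  0.3] M tool [ 0.03  0.01 -0.01] t 23.85 g 0.1520439136003418
tcp [ 611.9 -310.6  -10.8] eye [ 566.4 -346. ] phi 37.89 piny(link) -2.1 F tool [1.2 0.2 0. ] M tool [-0.    0.02  0.11] t 24.1 g 0.15370550127329174
```

```bash
python3 -m crank '[{"tx":0,"ty":0,"tz":0,"ax":0,"ay":0,"az":0},{"tx":0,"ty":0,"tz":0,"ax":0,"ay":0,"az":0},{"tx":0,"ty":0,"tz":0,"ax":0,"ay":0,"az":0},{"tx":0,"ty":0,"tz":0,"ax":0,"ay":0,"az":0},{"tx":0,"ty":0,"tz":0,"ax":0,"ay":0,"az":0}]' 40;python3 -m crank '[{"tx":-0.3,"ty":0,"tz":0,"ax":0,"ay":0,"az":0},{"tx":-1,"ty":0,"tz":0,"ax":0,"ay":0,"az":0},{"tx":-2,"ty":0,"tz":0,"ax":0,"ay":0,"az":0},{"tx":-3,"ty":0,"tz":0,"ax":0,"ay":0,"az":0},{"tx":-4,"ty":0,"tz":0,"ax":0,"ay":0,"az":0},{"tx":-5,"ty":0,"tz":0,"ax":0,"ay":0,"az":0},{"tx":-5,"ty":0,"tz":0,"ax":0,"ay":0,"az":0},{"tx":-5,"ty":0,"tz":0,"ax":0,"ay":0,"az":0}]';python3 - <<'E'
from h import *
st()
d=wshot('w11',(130,70,380,290),3);d=np.load('pics/w11.npz');M=d['camera_from_world'];v,u=np.mgrid[0:384,0:512];z=d['z_map'].ravel()
P=M[:3,:3].T@(np.linalg.inv(d['K'])@np.vstack([u.ravel(),v.ravel(),np.ones(u.size)])*z-M[:3,3:4])
k=(P[2]>50)&(P[2]<58)&(np.hypot(P[0]-610,P[1]+312)<40);Q=P[:,k];print('fin top z',np.median(Q[2]),cv2.minAreaRect(Q[:2].T.astype(np.float32)))
h=np.radians(36.8);c,s=np.cos(h),np.sin(h);B=np.array([[c,s],[-s,c]])@(P[:2]-np.array([[566.],[-345.4]]))
for x0,x1 in((-20,20),(30,38),(78,90),(122,130)):
  k=(B[0]>x0)&(B[0]<x1)&(abs(B[1])<25)&(P[2]>20)&(P[2]<28);print(x0,'link top z',np.median(P[2,k]).round(2),k.sum())
E
```

```text
time_s: 24.52
eef_pos: [611.6, -310.3, -10.9]
orientation: [[0.0, 0.614, -0.789], [0.0, -0.789, -0.614], [-1.0, -0.0, -0.0]]
wrist_force: [0.4, 0.8, -0.4]
grip_width: 0.466
time_s: 25.18
eef_pos: [612.7, -311.1, 116.5]
orientation: [[0.004, 0.614, -0.789], [-0.002, -0.789, -0.614], [-1.0, 0.004, -0.002]]
wrist_force: [-1.0, 0.1, 0.4]
grip_width: 0.467
tcp [ 612.7 -311.1  116.5] eye [ 567.3 -346.5] phi 37.89 piny(link) -2.1 F tool [-0.4 -0.7  0.8] M tool [0.02 0.02 0.  ] t 25.18 g 0.46720063420912117
fin top z 53.98112716045767 ((609.7518920898438, -311.06689453125), (38.859066009521484, 13.185033798217773), 37.84805679321289)
-20 link top z 24.06 606
30 link top z 24.1 41
78 link top z 24.09 444
122 link top z 24.07 288
```

View pics/w11.png

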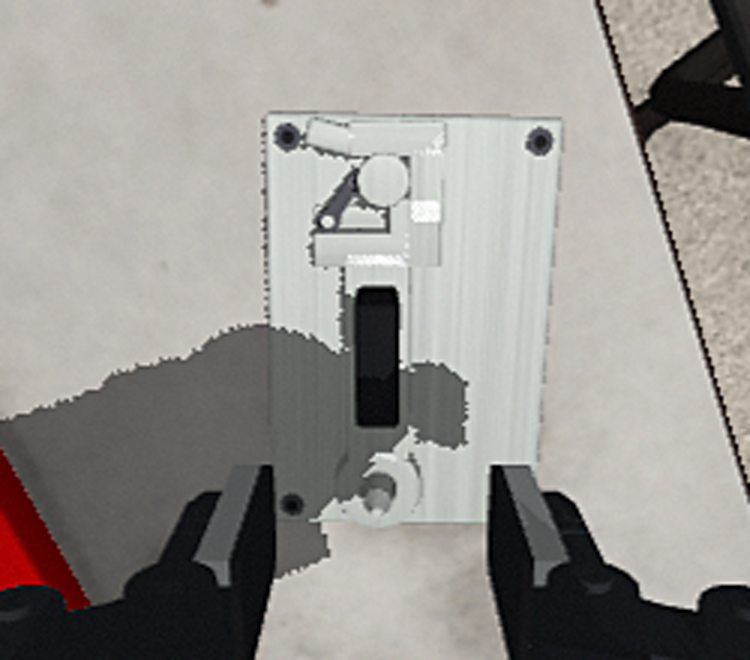

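The picture shows the eye over the post (about 378,490), the pin head at the bottom of the slot (382,180) and the latch shut behind it (325,220 to 352,175). The link's top is at 24.1 mm all along, so it lies flat. The gripper is open and clear, so I'm handing in.

```bash
python3 -c "
from rig import manip
print(manip.finish_job())"
```

```text
the job is handed in; nothing more can be done
None
```

The link is hitched: its eye is on the post, it lies flat on the plate, the pin is in the slot and the latch is shut behind it. I handed the job in at about 25 s, with the gripper open and well above the link.

**Swing and latch:** the swing onto the pin took at most about 5.5 N on the fin, and the latch then snapped shut.

**Pull test:** I pulled the fin back to about 12 N. The readings at the peak were 11.9 and then 13.1 N, so it went slightly over. The latch held, with no change in the link's angle. Adding the link's pressure on the plate, I estimate about 20 N on the plate, post and pin at the peak. That is below 25 N, but I could not measure it directly.

**Final checks:** the link's top is at 24.1 mm along its whole length, the fin's top is at 54.0 mm, and the link's direction is 37.8° against the plate's 36.8°, which is within the latch's play. The last picture shows the latch shut.

**Problems and gaps:**
- **First grasp missed:** the fingers really end about 43 mm behind the stated tool tip. I measured this in the wrist depth image and gripped again lower; the link was not moved by the miss.
- **After the pull:** the link was briefly lifted about a millimetre in the gripper, then set flat again before I let go.
- **Bystanders:** no move went near the vial, lens tube or power sensor, but I did not re-measure their positions at the end.

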